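# Pack up the collimation kit

## Task

Pack up the collimation kit on the shelf: thread every brass spacer that is there onto the upright spindle, hub up, the widest flange at the bottom and each one above narrower than the one below, then slide the knurled knob with the hole on last, on top of the stack. Drop the three cream eyepieces, barrel down and fully home, one into each bore of the walnut rack (before, between or after). Leave the glass disc, the crank and the spare thumbscrew as they are.

Things in the scene. Friction and masses are not known exactly. Their poses are not given: they have to be found in the camera images.
- spacer120_mid (a point): worn brass flanged spacer: flat round flange 120 mm across and 6 mm thick at the bottom, and on it a hub 40 mm across and 14 mm high (20 mm high in all), with a plain 26 mm bore right through. It lies flat, hub up; the hub is the grip. The point lies on its axis, 10 mm above its underside; z up. May be absent (None from the start).
- spacer102_mid (a point): worn brass flanged spacer: flat round flange 102 mm across and 6 mm thick at the bottom, and on it a hub 40 mm across and 14 mm high (20 mm high in all), with a plain 26 mm bore right through. It lies flat, hub up; the hub is the grip. The point lies on its axis, 10 mm above its underside; z up. May be absent (None from the start).
- spacer84_mid (a point): worn brass flanged spacer: flat round flange 84 mm across and 6 mm thick at the bottom, and on it a hub 40 mm across and 14 mm high (20 mm high in all), with a plain 26 mm bore right through. It lies flat, hub up; the hub is the grip. The point lies on its axis, 10 mm above its underside; z up. May be absent (None from the start).
- spacer66_mid (a point): worn brass flanged spacer: flat round flange 66 mm across and 6 mm thick at the bottom, and on it a hub 40 mm across and 14 mm high (20 mm high in all), with a plain 26 mm bore right through. It lies flat, hub up; the hub is the grip. The point lies on its axis, 10 mm above its underside; z up. May be absent (None from the start).
- knob_mid (a point): knurled aluminium clamp knob, a plain round knob 51 mm across and 26 mm high with a smooth 26 mm bore right through (no thread: it slides on). Lies flat; the point is its centre, 13 mm above its underside; z up.
- eyepiece0_mid (a point): cream enamel eyepiece standing upright, 75 mm high: below, an aluminium barrel 36 mm across and 30 mm long; above it the cream body, 50 mm across and 45 mm high. The point lies on its axis 37.5 mm above its foot; z up. The three are alike.
- eyepiece1_mid (a point): cream enamel eyepiece standing upright, 75 mm high: below, an aluminium barrel 36 mm across and 30 mm long; above it the cream body, 50 mm across and 45 mm high. The point lies on its axis 37.5 mm above its foot; z up. The three are alike.
- eyepiece2_mid (a point): cream enamel eyepiece standing upright, 75 mm high: below, an aluminium barrel 36 mm across and 30 mm long; above it the cream body, 50 mm across and 45 mm high. The point lies on its axis 37.5 mm above its foot; z up. The three are alike.
- spindle_foot (a point): point on the axis of the fixed spindle stand, on top of its round iron foot (foot 124 mm across, top 15 mm above the shelf). The steel spindle rises 100 mm from here: 20 mm across, its last 12 mm tapering to 8 mm. Things slide freely down it under their own weight.
- spindle_tip (a point): the spindle's upper end, 100 mm above its foot, 115 mm above the shelf.
- rack_hole0 (a point): centre of the mouth of one of three alike bores in the fixed walnut eyepiece rack (block 70 x 240 mm, 45 mm high, long side along its own y). The bore is 42 mm across and 36 mm deep; the mouths lie in a row 80 mm apart, level with the block's top, z up. An eyepiece's barrel goes in wholly and its body then rests on the block.
- rack_hole1 (a point): centre of the mouth of one of three alike bores in the fixed walnut eyepiece rack (block 70 x 240 mm, 45 mm high, long side along its own y). The bore is 42 mm across and 36 mm deep; the mouths lie in a row 80 mm apart, level with the block's top, z up. An eyepiece's barrel goes in wholly and its body then rests on the block.
- rack_hole2 (a point): centre of the mouth of one of three alike bores in the fixed walnut eyepiece rack (block 70 x 240 mm, 45 mm high, long side along its own y). The bore is 42 mm across and 36 mm deep; the mouths lie in a row 80 mm apart, level with the block's top, z up. An eyepiece's barrel goes in wholly and its body then rests on the block.
- template_mid (a point): bystander: greenish glass mirror template disc, 120 mm across, 10 mm thick, loose and lying flat; the point is its centre.
- crank_grip (a point): bystander: light wooden grip of the small cast-iron crank on the focuser bench, at the far edge of the work; the crank turns freely if pushed. The point lies in the grip.
- thumbscrew_mid (a point): bystander: aluminium thumbscrew standing on its 44 mm knurled head with a thin steel shank upwards, 42 mm high; it has no hole. The point is half-way up.

How it is judged:
On the way, in this order (a step that is already met when the one before it is completed fails the run):
1. all the spacers that are there are on the spindle, widest at the bottom, narrowest on top (horizontal distance between each of spacer120_mid, spacer102_mid, spacer84_mid, spacer66_mid and spindle_foot below 0.007 m and angle between each of spacer120_mid, spacer102_mid, spacer84_mid, spacer66_mid's own z axis and vertical below 0.1 rad and z of each of spacer120_mid, spacer102_mid, spacer84_mid, spacer66_mid in the frame of spindle_foot below 0.077 m and z of each of spacer102_mid, spacer84_mid, spacer66_mid in the frame of spacer120_mid above 0.012 m and z of each of spacer84_mid, spacer66_mid in the frame of spacer102_mid above 0.012 m and z of spacer66_mid in the frame of spacer84_mid above 0.012 m), for 0.2 s.
2. the knob is on the spindle, on top of the spacers (horizontal distance between knob_mid and spindle_foot below 0.007 m and angle between knob_mid's own z axis and vertical below 0.1 rad and z of knob_mid in the frame of spindle_foot below 0.1 m and z of knob_mid in the frame of spacer120_mid above 0.012 m and z of knob_mid in the frame of spacer102_mid above 0.012 m and z of knob_mid in the frame of spacer84_mid above 0.012 m and z of knob_mid in the frame of spacer66_mid above 0.012 m), for 0.2 s.
At the end, for the whole second after the job is handed in: Spacers present: flat (0.1 rad), hub up, within 7 mm of the spindle axis and down on it, widest lowest, each narrower than the one below; knob on the spindle above them all; each eyepiece upright (0.1 rad) in its own bore, within 7 mm of its axis, barrel within 5 mm of fully home (all of step 1 and all of step 2 and ((horizontal distance between eyepiece0_mid and rack_hole0 below 0.007 m and z of eyepiece0_mid in the frame of rack_hole0 below 0.012 m and angle between eyepiece0_mid's own z axis and vertical below 0.1 rad) or (horizontal distance between eyepiece0_mid and rack_hole1 below 0.007 m and z of eyepiece0_mid in the frame of rack_hole1 below 0.012 m and angle between eyepiece0_mid's own z axis and vertical below 0.1 rad) or (horizontal distance between eyepiece0_mid and rack_hole2 below 0.007 m and z of eyepiece0_mid in the frame of rack_hole2 below 0.012 m and angle between eyepiece0_mid's own z axis and vertical below 0.1 rad)) and ((horizontal distance between eyepiece1_mid and rack_hole0 below 0.007 m and z of eyepiece1_mid in the frame of rack_hole0 below 0.012 m and angle between eyepiece1_mid's own z axis and vertical below 0.1 rad) or (horizontal distance between eyepiece1_mid and rack_hole1 below 0.007 m and z of eyepiece1_mid in the frame of rack_hole1 below 0.012 m and angle between eyepiece1_mid's own z axis and vertical below 0.1 rad) or (horizontal distance between eyepiece1_mid and rack_hole2 below 0.007 m and z of eyepiece1_mid in the frame of rack_hole2 below 0.012 m and angle between eyepiece1_mid's own z axis and vertical below 0.1 rad)) and ((horizontal distance between eyepiece2_mid and rack_hole0 below 0.007 m and z of eyepiece2_mid in the frame of rack_hole0 below 0.012 m and angle between eyepiece2_mid's own z axis and vertical below 0.1 rad) or (horizontal distance between eyepiece2_mid and rack_hole1 below 0.007 m and z of eyepiece2_mid in the frame of rack_hole1 below 0.012 m and angle between eyepiece2_mid's own z axis and vertical below 0.1 rad) or (horizontal distance between eyepiece2_mid and rack_hole2 below 0.007 m and z of eyepiece2_mid in the frame of rack_hole2 below 0.012 m and angle between eyepiece2_mid's own z axis and vertical below 0.1 rad))); the robot touches nothing.
It fails at once if the glass template disc is pushed aside (distance of template_mid from where it was at the start of the episode above 0.03 m).
It fails at once if the crank is turned (distance of crank_grip from where it was at the start of the episode above 0.03 m).
It fails at once if the spare thumbscrew is pushed aside (distance of thumbscrew_mid from where it was at the start of the episode above 0.03 m).
Of spacer120, spacer102, spacer84, spacer66 only 2 to 4 are there at a start; the rules pass over those that are not, and their reading is None.
At some moment in a run one of spacer120, spacer102, spacer84, spacer66, knob may be knocked a few centimetres aside while the robot is not near it.
It also fails if it takes over 210 s, if anything falls off the work surface, if the arm or the gripper's body presses on something with over 40 N, if the wrist force passes 120 N, or if a joint passes its speed limit or range.

## Robot

A 6-joint arm with a two-finger parallel gripper is mounted at the origin on the work surface. World frame = base frame: x ahead of the robot, y to its left, z up, the work surface at z = 0. Lengths are in m, angles in rad, forces in N, time in s.
With the tool pointing down it reaches from about 0.375 to 0.9 m from the base axis. Payload 3.1 kg.
Tool frame: the origin (TCP) lies midway between the tips of the shut fingers; the grasp point (between the pads) lies 19 mm behind it; z points along the fingers, y is the direction in which the jaws open and shut (so a half turn about z gives the same grasp; the last joint's range is limited). The gripper opens to 85 mm and grips with 20 to 120 N. Pads are 22 mm wide; open, the fingers measure 114 mm over their backs; the gripper's body (76 mm by 85 mm) begins 54 mm behind the grasp point. The pads swing forward as they close: fully open they stand 13 mm farther back than shut.
Start: joints at [0.96, 0.527, 1.433, -0, 1.181, -0.178], TCP at [0.262, 0.567, 0.231] pointing down, gripper open.
Joint ranges: [-3.08, 3.08], [-0.75, 2.2], [0.22, 2.44], [-1.43, 4.57], [0, 2.65], [-2.85, 2.85]. Speed limits (rad/s): [2.79, 2.79, 3.14, 3.14, 3.14, 3.14].

## Interface

Orientations are given as a unit quaternion [x, y, z, w].
In Python, from station import manip gives the robot as it stands. The module is installed in compiled form; this text tells all that it offers.
- The arm moves only by the tool drive_tool, never from a script. Its argument "deltas" is one flat list of numbers, 4 for each row, row after row: the shift along the tool's x, y, z in cm, then the turn about the tool's z in degrees. A call has 1 to 12 rows; each row is the pose to reach, as a shift and turn from the pose measured when the call began, along the tool's axes at that moment; what a row does not reach only later rows make up. A row lasts 1/10 s, in which the tool goes at most 50 mm and 8.59 degrees, less where a joint would pass 70% of its speed; a pose out of reach is approached as far as the arm can. A call with a gripper value outside its range is refused whole. "hand" is the finger opening in cm, from 0 to 8.54, set as the call begins (left out, the last holds). The fingers move at their own pace and stop on an object; "squeeze" is the grip in N (left out, the last holds). Time passes only in rows, so rows that repeat a pose let the fingers close. It gives the time, the measured TCP pose, the force and the opening at its end, in the units of the state.
- manip.sense(): the state, without advancing time (a new reading comes with each control period).
- manip.snapshot(name): name is "scene" or "top" or "wrist"; returns a dict with "frame" (400x640x3 uint8, red, green, blue), "depth" (400x640 float32, m along the optical axis (not along the pixel's ray), 0 where there is no reading), "fx", "fy", "cx", "cy" (pixels), "k1" (the pictures are not rectified: a ray, as slopes to the right and down, at radius r is drawn at 1 + k1 r^2 times it, then the intrinsics apply), "R" (3x3) and "t" (3): a world point X has camera coordinates R X + t. Camera axes: x right, y down, z forward; pixel columns grow to the right and rows downward; lengths in m; the calibration is good to about 2 mm. A picture is of the moment at which its call begins.
- manip.sign_off(): hands the job in, once; it reports no verdict.
The state is a dict: "t": time; "q": joint angles; "qd": joint speeds; "tau": joint torques, N m; "tcp_pos": TCP position; "tool_rot": TCP orientation; "force": force on the tool from outside, world axes, zero at the start; "ft_torque": the same for the moment, N m; "finger_gap": opening from 0.0 (shut) to 1.0 (fully open).
Only numpy, scipy, OpenCV 4.12 (cv2) and the standard library are available. Lean on these libraries where they do the work, as an engineer would, in place of code of your own. Each camera call takes 0.05 s, during which the arm holds its last target.

## Working session

There is one attempt and no reset: what is moved stays moved. The work goes in short steps, Python scripts to look and compute and a tool call to move; the robot and the scene stay as the last step left them, time stands still between calls to the robot, and variables do not carry over. Pictures are saved under pics/ and viewed, and the job is handed in when it is done.

Besides the shell and the picture viewer there is one more tool, called after "Request:" as a command line: name --argument value ..., lists and objects as JSON in quotes. drive_tool: Moves the arm, as the interface text tells. Its arguments: {"type":"object","properties":{"deltas":{"type":"array"},"hand":{"type":"number"},"squeeze":{"type":"number"}},"required":["deltas"]}

```bash
mkdir -p pics; cat > h.py <<'E'
import numpy as np, cv2
from station import manip
def snap(n,tag=None):
    s=manip.snapshot(n)
    if tag: cv2.imwrite(f'pics/{tag}.png',s['frame'][:,:,::-1])
    return s
def pts(s):
    h,w=s['depth'].shape
    K=np.array([[s['fx'],0,s['cx']],[0,s['fy'],s['cy']],[0,0,1]])
    u,v=np.meshgrid(np.arange(w),np.arange(h))
    uv=np.stack([u,v],-1).reshape(-1,1,2).astype(np.float64)
    n=cv2.undistortPoints(uv,K,np.array([s['k1'],0,0,0.])).reshape(h,w,2)
    return n
def world(s):
    n=pts(s); d=s['depth'][...,None]
    c=np.concatenate([n*d,d],-1)
    return (c-np.array(s['t']))@np.array(s['R'])
def ray(s,u,v,z):
    K=np.array([[s['fx'],0,s['cx']],[0,s['fy'],s['cy']],[0,0,1]])
    n=cv2.undistortPoints(np.array([[[u,v]]],float),K,np.array([s['k1'],0,0,0.])).reshape(2)
    R=np.array(s['R']);t=np.array(s['t']);o=-R.T@t;d=R.T@np.array([*n,1])
    return o+d*(z-o[2])/d[2]
E
python3 - <<'E'
from h import *
for n in ['scene','top','wrist']:
    s=snap(n,n+'0'); print(n,s['fx'],s['k1'],-np.array(s['R']).T@np.array(s['t']),np.array(s['R'])[2])
print(manip.sense())
E
```

```text
scene 484.5276653520323 -0.13247097914564854 [1.33682927 0.68595918 0.92676302] [-0.55624133 -0.52957124 -0.64042946]
top 401.93084895825484 -0.053742825347839286 [ 0.48206384 -0.00345173  1.19788823] [ 0.09406916  0.02431706 -0.99526864]
wrist 281.7983650266759 -0.050611844509642005 [0.19219498 0.59926209 0.37310561] [ 0.27336123 -0.12744637 -0.9534312 ]
{'t': 0.15, 'q': array([ 9.59522209e-01,  5.28277163e-01,  1.43360447e+00, -2.80304159e-05,
        1.18139017e+00, -1.78522678e-01]), 'qd': array([-1.57310374e-03, -2.81828890e-03, -3.33342617e-03,  5.77169581e-04,
       -6.06201374e-04,  7.75417600e-05]), 'tau': array([ 1.05884457e-03, -4.42743981e+01, -1.78277063e+01, -2.37163113e-04,
        5.58897533e-03, -3.75234606e-05]), 'tcp_pos': array([0.26178183, 0.5669343 , 0.23054445]), 'tool_rot': array([ 2.14685989e-01,  9.76682764e-01, -7.79944775e-04, -3.11032957e-04]), 'force': array([0.31793453, 0.60112618, 0.44907823]), 'ft_torque': array([-0.00646564,  0.0124765 , -0.02998758]), 'finger_gap': 1.0015706314464143}
```

View pics/top0.png

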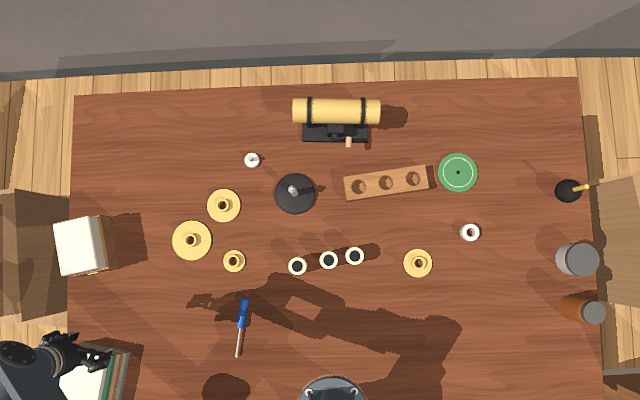

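View pics/scene0.png

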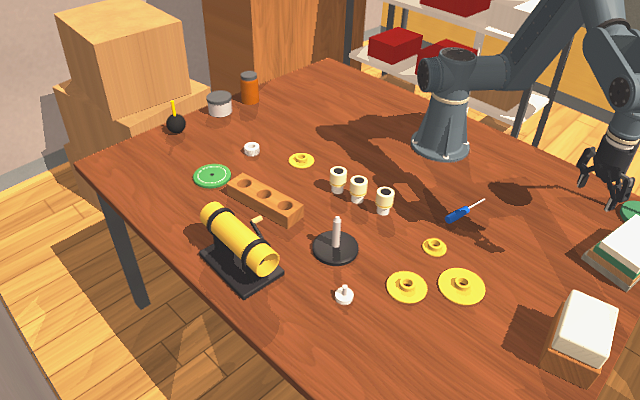

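View pics/wrist0.png

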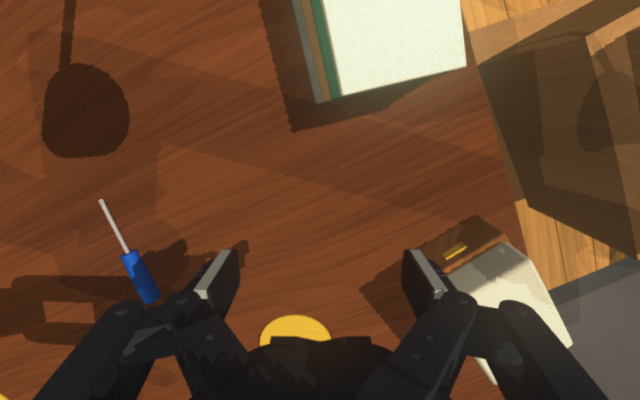

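The top view shows four spacers at (192,240), (223,205), (234,261) and (418,263). The knob is at (470,232) and the eyepieces at (297,265), (328,260) and (354,256). The spindle is at (295,193), the rack bores at (358,187), (386,183) and (413,178), the disc at (458,172), the thumbscrew at (252,160) and the crank grip at (348,142). Next I'll measure them.

```bash
cat > meas.py <<'E'
from h import *
def circ(P):
    A=np.c_[2*P[:,:2],np.ones(len(P))];b=(P[:,:2]**2).sum(1)
    c=np.linalg.lstsq(A,b,rcond=None)[0];return c[:2],np.sqrt(c[2]+c[0]**2+c[1]**2)
def blobs(mask,minA=30):
    n,l,st,c=cv2.connectedComponentsWithStats(mask.astype(np.uint8))
    return [(l==i,st[i],c[i]) for i in range(1,n) if st[i,4]>=minA]
def outline(s,m,z):
    cs,_=cv2.findContours(m.astype(np.uint8),cv2.RETR_EXTERNAL,cv2.CHAIN_APPROX_NONE)
    c=max(cs,key=cv2.contourArea)
    (e,ax,an)=cv2.fitEllipse(cv2.convexHull(c)) if len(c)>=5 else (None,)*3
    P=np.array([ray(s,*p[0],z) for p in c])
    return circ(P)
def circle_ray(s,m,z): return outline(s,m,z)
E
python3 - <<'E'
from meas import *
for n in ['top','scene']:
    s=snap(n); W=world(s); hsv=cv2.cvtColor(s['frame'],cv2.COLOR_RGB2HSV)
    H,S,V=hsv[...,0],hsv[...,1],hsv[...,2]
    print(n)
    ok=(W[...,0]>0.2)&(W[...,0]<0.95)&(abs(W[...,1])<0.75)
    for name,m,z in [('brass',(H>18)&(H<32)&(S>110)&(V>110),.006),('white',(S<80)&(V>120),.0),('black',(V<75)&(S<120),.015),('green',(H>50)&(H<85)&(S>80),.01)]:
        m=m&ok
        for b,st,c in blobs(m,40):
            P=W[b]; cc,r=outline(s,b,z); print(name,c.round(1),st[4],'depthmed',np.median(P,0).round(4),'zmax',P[:,2].max().round(3),'circ',cc.round(4),'d',round(2*r,4))
E
```

```text
top
brass [299.3 110.3] 309 depthmed [0.8506 0.0644 0.1264] zmax 1.198 circ [0.8961 0.0714] d 0.0654
brass [336.2 110.7] 1061 depthmed [ 0.8448 -0.037   0.1279] zmax 1.198 circ [ 0.8904 -0.0393] d 0.1256
brass [372.4 111.5] 312 depthmed [ 0.8407 -0.1364  0.1274] zmax 1.198 circ [ 0.8843 -0.1506] d 0.0645
brass [579.8 187.7] 74 depthmed [ 0.6186 -0.7053  0.1034] zmax 1.198 circ [ 0.6296 -0.7682] d 0.0343
brass [224.5 204.7] 536 depthmed [0.6105 0.303  0.0069] zmax 1.198 circ [0.6115 0.3033] d 0.0875
brass [195.1 234. ] 423 depthmed [0.5272 0.3901 0.0066] zmax 1.198 circ [0.5244 0.3968] d 0.074
brass [197.2 251.1] 51 depthmed [0.4755 0.3849 0.0063] zmax 0.011 circ [0.476  0.3887] d 0.0259
brass [234.6 258. ] 152 depthmed [0.4541 0.2704 0.0075] zmax 1.198 circ [0.4477 0.2793] d 0.0496
brass [417.1 263.3] 413 depthmed [ 0.4226 -0.2611  0.0071] zmax 1.198 circ [ 0.4219 -0.2637] d 0.0763
white [251.2 159.9] 188 depthmed [0.743  0.2179 0.0142] zmax 0.048 circ [0.7473 0.2225] d 0.0451
white [458.  171.6] 200 depthmed [ 0.69   -0.3991  0.0113] zmax 1.198 circ [ 0.6903 -0.4006] d 0.0936
white 
[... 4765 characters left out ...]
.1011
black [608.3 168.5] 1855 depthmed [0.2854 0.5727 0.3392] zmax 0.421 circ [-0.3399  0.5133] d 0.3212
black [126.9 255. ] 1269 depthmed [ 0.9298 -0.7166 -0.4196] zmax -0.133 circ [ 1.1587 -0.318 ] d 0.3433
black [233.1 265.2] 1987 depthmed [ 0.8902 -0.0222  0.0198] zmax 0.142 circ [ 0.832 -0.073] d 0.236
black [331.5 258.6] 140 depthmed [0.6895 0.1203 0.0075] zmax 0.015 circ [0.6484 0.0971] d 0.1179
black [335.9 254.2] 90 depthmed [0.6644 0.1164 0.0167] zmax 0.023 circ [0.6641 0.1131] d 0.036
green [211.7 176.2] 597 depthmed [ 0.6961 -0.3888  0.0122] zmax 0.019 circ [ 0.6919 -0.3946] d 0.1186
green [625.5 270. ] 140 depthmed [0.2066 0.7127 0.0605] zmax 0.071 circ [0.1389 0.7106] d 0.0508
```

```bash
cat >> meas.py <<'E'
def fitblob(s,m,z,win=None):
    cs,_=cv2.findContours(m.astype(np.uint8),cv2.RETR_EXTERNAL,cv2.CHAIN_APPROX_NONE)
    c=cv2.convexHull(max(cs,key=cv2.contourArea))
    P=np.array([ray(s,*p[0],z) for p in c]); return circ(P)
E
python3 - <<'E'
from meas import *
s=snap('top'); f=s['frame']
cv2.imwrite('pics/crop1.png',cv2.resize(f[130:290,160:320],None,fx=3.7,fy=3.7,interpolation=cv2.INTER_NEAREST)[:,:,::-1])
cv2.imwrite('pics/crop2.png',cv2.resize(f[130:290,280:490],None,fx=3.7,fy=3.7,interpolation=cv2.INTER_NEAREST)[:,:,::-1])
hsv=cv2.cvtColor(f,cv2.COLOR_RGB2HSV)
for (u,v) in [(192,240),(178,240),(234,270),(418,263),(430,263),(223,205),(150,240),(470,232),(387,182),(386,183),(365,195)]: print(u,v,hsv[v,u],f[v,u])
E
```

```text
192 240 [  8 140  69] [69 41 31]
178 240 [ 23 109 255] [255 229 146]
234 270 [ 23 109 255] [255 230 146]
418 263 [ 11 143 146] [146  93  64]
430 263 [ 23 110 255] [255 228 145]
223 205 [  9 138  76] [76 47 35]
150 240 [ 10 138 164] [164 105  75]
470 232 [ 10 145 127] [127  79  55]
387 182 [ 14 129 198] [198 144  98]
386 183 [ 13 131 179] [179 127  87]
365 195 [ 14 126 209] [209 154 106]
```

View pics/crop1.png

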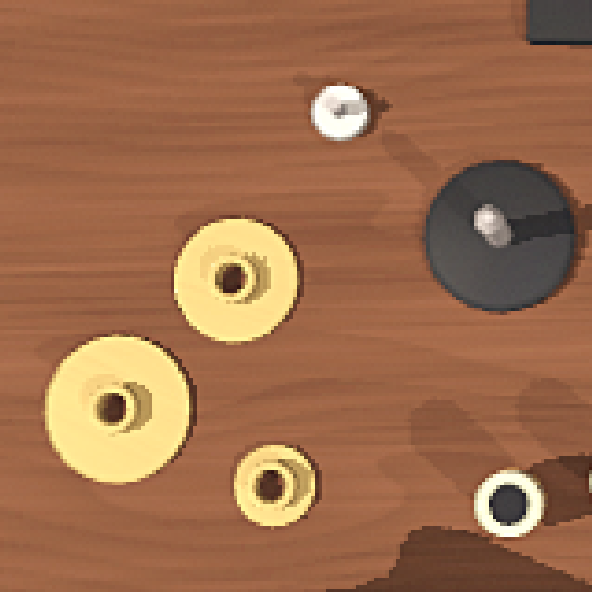

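View pics/crop2.png

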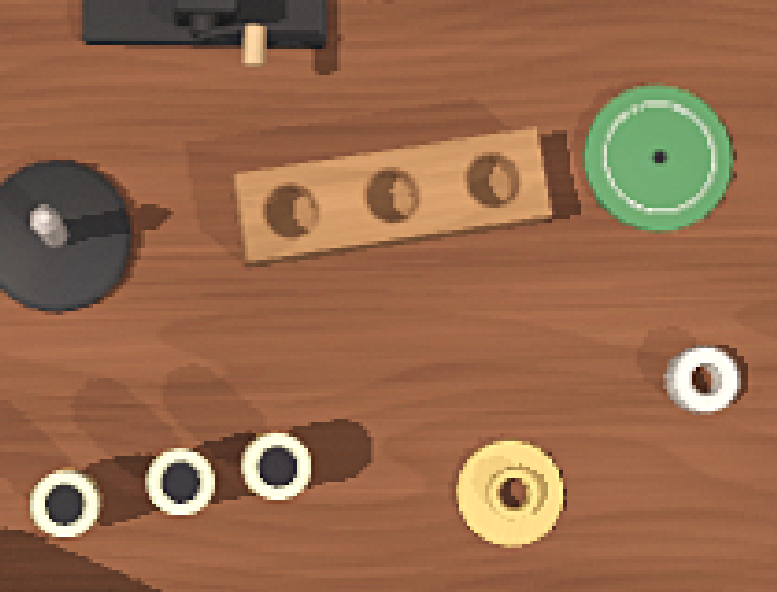

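```bash
cat > all.py <<'E'
from meas import *
def run(s=None,verbose=True):
    s=s or snap('top'); W=world(s); f=s['frame']; hsv=cv2.cvtColor(f,cv2.COLOR_RGB2HSV); H,S,V=[hsv[...,i].astype(int) for i in range(3)]
    ok=(W[...,0]>0.3)&(W[...,0]<0.78)&(abs(W[...,1])<0.55)
    out=[]
    m=(H>=16)&(H<=35)&(S>85)&(V>90)&ok&(W[...,2]<.05)
    m=cv2.morphologyEx(m.astype(np.uint8),cv2.MORPH_CLOSE,np.ones((5,5)))
    for b,st,c in blobs(m,150):
        cc,r=fitblob(s,b,.006); print('brass',c.round(0),cc.round(4),'d',(2*r).round(4))
    m=(S<80)&(V>110)&ok
    for b,st,c in blobs(m,60):
        z=np.percentile(W[b][:,2],60)
        cc,r=fitblob(s,b,z); print('white',c.round(0),'z',z.round(3),cc.round(4),'d',(2*r).round(4))
    return s,W,hsv
if __name__=='__main__':
    s,W,hsv=run()
    H,S,V=[hsv[...,i].astype(int) for i in range(3)]
    m=((V<80)&(S<130)); m[:150]=0; m[225:]=0; m[:,:265]=0; m[:,325:]=0
    m=cv2.morphologyEx(m.astype(np.uint8),cv2.MORPH_CLOSE,np.ones((7,7)))
    b=max(blobs(m),key=lambda x:x[1][4]); print('foot',fitblob(s,b[0],.015))
    m=(W[...,2]>.038)&(W[...,2]<.052); m[:155]=0;m[210:]=0;m[:,:330]=0;m[:,440:]=0
    b=max(blobs(m),key=lambda x:x[1][4]); 
    cs,_=cv2.findContours(b[0].astype(np.uint8),cv2.RETR_EXTERNAL,cv2.CHAIN_APPROX_NONE)
    P=np.array([ray(s,*p[0],.045)[:2] for p in max(cs,key=len)],np.float32)
    print('rack',cv2.minAreaRect(P), W[b[0]].mean(0))
    m=(H<=13)&(V<195)|(V<165); m=m&cv2.morphologyEx(b[0].astype(np.uint8),cv2.MORPH_CLOSE,np.ones((15,15))).astype(bool)
    for bb,st,c in blobs(m,60): print('hole',c,ray(s,*c,.045).round(4),fitblob(s,bb,.045))
E
python3 all.py
```

```text
brass [223. 205.] [0.6107 0.3081] d 0.102
brass [191. 240.] [0.5089 0.406 ] d 0.1205
brass [417. 263.] [ 0.4236 -0.264 ] d 0.0843
brass [234. 261.] [0.4442 0.2782] d 0.0657
white [251. 160.] z 0.015 [0.7442 0.2192] d 0.0467
white [458. 172.] z 0.011 [ 0.6883 -0.3968] d 0.0946
white [292. 190.] z 0.105 [0.6345 0.09  ] d 0.029
white [469. 232.] z 0.026 [ 0.5079 -0.4152] d 0.0558
white [354. 255.] z 0.076 [ 0.452  -0.0749] d 0.0499
white [328. 260.] z 0.076 [ 0.4421 -0.0024] d 0.0496
white [297. 266.] z 0.076 [0.4282 0.0844] d 0.0495
foot (array([0.63871549, 0.09052853]), np.float64(0.06083351858680741))
rack ((0.6590394377708435, -0.17583143711090088), (0.07140380889177322, 0.2388344258069992), 7.098751544952393) [ 0.6592723  -0.1764533   0.04520984]
hole [412.05       177.92857143] [ 0.6689 -0.2524  0.045 ] (array([ 0.66849964, -0.25389551]), np.float64(0.021439431180046258))
hole [384.63194444 181.96527778] [ 0.6595 -0.1726  0.045 ] (array([ 0.65889662, -0.17437135]), np.float64(0.021290472977198417))
hole [357.08724832 186.22147651] [ 0.6495 -0.0926  0.045 ] (array([ 0.64919512, -0.09460702]), np.float64(0.02159253634874172))
```

Each fit agrees with the sizes given: the spacer diameters come out at 102, 120.5, 84 and 66 mm, the rack at 71x239 mm and the bores 80 mm apart. All four spacers are present. I'll pick the 120 mm one first.

```bash
cat > plan.py <<'E'
import sys
from h import *
from scipy.spatial.transform import Rotation as Ro
def plan(x,y,z,jaw=7):
    s=manip.sense(); R=Ro.from_quat(s['tool_rot']).as_matrix(); p=np.array(s['tcp_pos'])
    d=R.T@(np.array([x,y,z])-p)*100
    a=np.degrees(np.arctan2(R[1,1],R[0,1])); da=(jaw-a+90)%180-90
    print('tcp',p.round(4),'jaw',a.round(1),'t',round(s['t'],2),'F',np.array(s['force']).round(1),'gap',round(s['finger_gap'],3),'tilt',np.degrees(np.arccos(-R[2,2])).round(2))
    print('-> delta cm',d.round(2),'turn',round(-da,1))
if __name__=='__main__':
    a=list(map(float,sys.argv[1:])); plan(*a)
E
python3 plan.py .509 .406 .15; python3 plan.py .509 .406 .008
```

```text
tcp [0.262  0.5672 0.2311] jaw 65.2 t 0.35 F [-0.1 -0.3  0.2] gap 1.001 tilt 0.03
-> delta cm [-29.18  -4.27   8.11] turn 58.2
tcp [0.262  0.5672 0.2311] jaw 65.2 t 0.35 F [-0.1 -0.3  0.2] gap 1.001 tilt 0.03
-> delta cm [-29.18  -4.27  22.31] turn 58.2
```

Request:
drive_tool --deltas '[-29.2,-4.3,8,58,-29.2,-4.3,8,58,-29.2,-4.3,8,58,-29.2,-4.3,8,58,-29.2,-4.3,8,58,-29.2,-4.3,8,58,-29.2,-4.3,8,58,-29.2,-4.3,8,58,-29.2,-4.3,8,58]' --hand 6.0 --squeeze 70

```text
t: 1.25
tcp_pos: [0.5086, 0.4058, 0.151]
tool_rot: [0.66, 0.751, -0.0, -0.0]
force: [-1.3, -0.4, 0.1]
finger_gap: 0.706
```

```bash
python3 plan.py .509 .406 .008; python3 all.py | head -4; python3 -c "
from h import *
snap('wrist','w1')"
```

```text
tcp [0.5086 0.4058 0.151 ] jaw 7.3 t 1.25 F [-1.3 -0.4  0.1] gap 0.706 tilt 0.06
-> delta cm [ 0.02  0.06 14.3 ] turn 0.3
brass [223. 205.] [0.6107 0.3081] d 0.102
brass [191. 240.] [0.5089 0.4059] d 0.1205
brass [417. 263.] [ 0.4239 -0.2642] d 0.0841
brass [234. 261.] [0.4442 0.2781] d 0.066
```

View pics/w1.png

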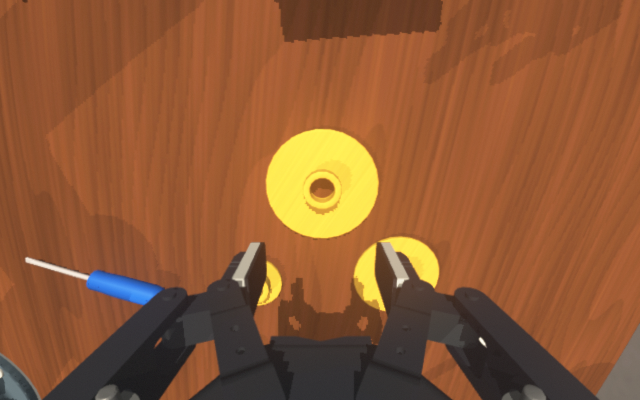

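The wrist view shows the 120 mm spacer at (322,184), centred between the fingers, with 66 and 102 behind the finger tips. I'll cross-check its position from this view.

```bash
cat > wr.py <<'E'
from meas import *
def brass(s=None):
    s=s or snap('wrist'); W=world(s); hsv=cv2.cvtColor(s['frame'],cv2.COLOR_RGB2HSV); H,S,V=[hsv[...,i].astype(int) for i in range(3)]
    m=(H>=18)&(H<=35)&(S>85)&(V>120)
    m=cv2.morphologyEx(m.astype(np.uint8),cv2.MORPH_CLOSE,np.ones((7,7)))
    for b,st,c in blobs(m,300):
        cc,r=fitblob(s,b,.006); print('wrist brass',c.round(0),cc.round(4),'d',(2*r).round(4))
if __name__=='__main__': brass()
E
python3 wr.py
```

```text
wrist brass [322. 183.] [0.5103 0.4063] d 0.1193
wrist brass [417. 257.] [0.6131 0.3142] d 0.0938
wrist brass [368. 279.] [0.6103 0.3097] d 0.1
wrist brass [270. 285.] [0.4462 0.2796] d 0.0652
```

Request:
drive_tool --deltas '[0,0,5,0,0,0,10,0,0,0,13,0,0,0,14.3,0,0,0,14.3,0]'

```text
t: 1.9
tcp_pos: [0.5063, 0.4069, 0.0071]
tool_rot: [0.659, 0.752, -0.002, -0.001]
force: [0.4, 0.2, 0.7]
finger_gap: 0.702
```

Request:
drive_tool --deltas '[0,0,0,0,0,0,0,0,0,0,0,0,0,0,0,0,0,0,0,0,0,0,0,0]' --hand 3.0

```text
t: 2.5
tcp_pos: [0.5081, 0.4083, 0.0098]
tool_rot: [0.659, 0.752, 0.001, 0.0]
force: [-1.1, 1.2, 6.5]
finger_gap: 0.428
```

```bash
python3 plan.py .6395 .0905 .16; python3 plan.py .6395 .0905 .07
```

```text
tcp [0.5081 0.4083 0.0098] jaw 7.5 t 2.5 F [-1.1  1.2  6.5] gap 0.428 tilt 0.14
-> delta cm [-33.21   8.91 -15.04] turn 0.5
tcp [0.5081 0.4083 0.0098] jaw 7.5 t 2.5 F [-1.1  1.2  6.5] gap 0.428 tilt 0.14
-> delta cm [-33.22   8.89  -6.04] turn 0.5
```

Request:
drive_tool --deltas '[0,0,-5,0,0,0,-10,0,0,0,-15,0,0,0,-16,0,0,0,-16,0]'

```text
t: 3.0
tcp_pos: [0.5088, 0.4086, 0.1725]
tool_rot: [0.659, 0.752, 0.004, 0.001]
force: [-0.0, -0.4, -4.3]
finger_gap: 0.43
```

```bash
python3 plan.py .6395 .0905 .16; python3 -c "
from h import *
snap('wrist','w2');snap('scene','s2')"
```

```text
tcp [0.5088 0.4086 0.1725] jaw 7.5 t 3.0 F [-0.  -0.4 -4.3] gap 0.43 tilt 0.43
-> delta cm [-33.25   8.8    1.21] turn 0.5
```

View pics/w2.png

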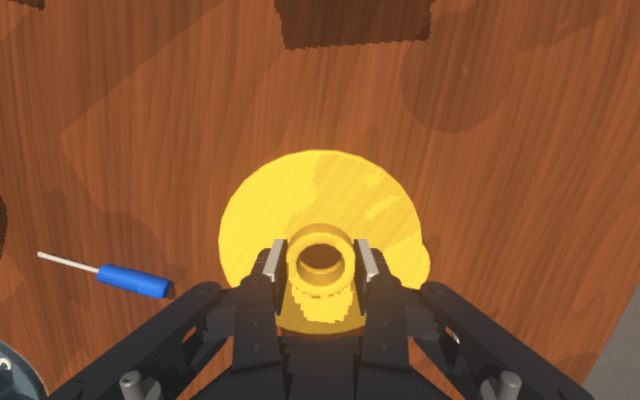

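View pics/s2.png

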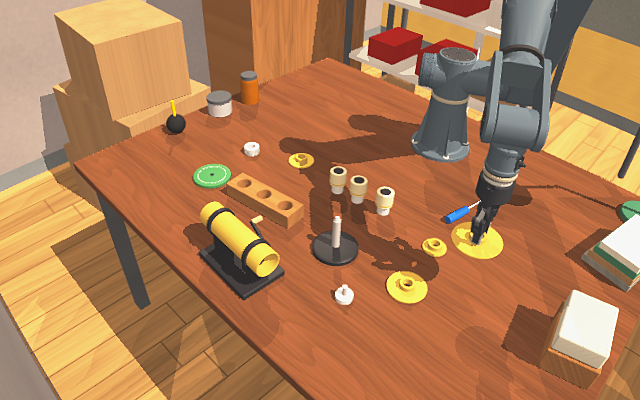

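The 120 spacer is held by its hub and hangs level. I'll carry it over the spindle.

Request:
drive_tool --deltas '[-33,8.8,0.5,0,-33,8.8,0.5,0,-33,8.8,0.5,0,-33,8.8,0.5,0,-33,8.8,0.5,0,-33,8.8,0.5,0,-33,8.8,0.5,0,-33,8.8,0.5,0,-33,8.8,0.5,0,-33,8.8,0.5,0]'

```text
t: 4.1
tcp_pos: [0.6342, 0.0922, 0.1603]
tool_rot: [0.659, 0.752, -0.003, -0.003]
force: [0.4, -1.2, -3.8]
finger_gap: 0.425
```

```bash
python3 plan.py .6387 .093 .16; python3 -c "
from h import *
snap('wrist','w3');snap('top','t3')"
```

```text
tcp [0.6342 0.0922 0.1603] jaw 7.5 t 4.1 F [ 0.4 -1.2 -3.8] gap 0.425 tilt 0.44
-> delta cm [0.02 0.46 0.03] turn 0.5
```

View pics/w3.png

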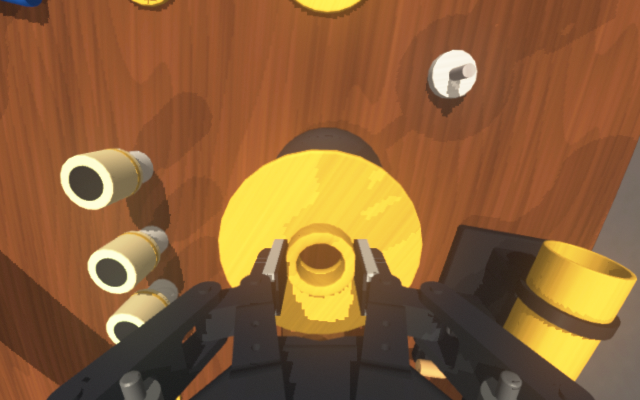

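The spacer is still gripped and the spindle is hidden beneath it. The tool is 4.6 mm short in y, so I'll correct that before lowering.

Request:
drive_tool --deltas '[0,0.5,0,0,0,0.5,0,0,0,0.5,0,0,0,0.5,0,0]'

```text
t: 4.6
tcp_pos: [0.6398, 0.094, 0.1616]
tool_rot: [0.658, 0.753, -0.002, -0.002]
force: [0.1, -0.7, -4.2]
finger_gap: 0.425
```

```bash
python3 plan.py .6387 .093 .07; python3 - <<'E'
from h import *
s=manip.snapshot('wrist')
# bore ellipse centre of the hub top
f=s['frame'];hsv=cv2.cvtColor(f,cv2.COLOR_RGB2HSV).astype(int)
W=world(s); z=W[225:300,270:370,2]; print(np.percentile(z,[5,50,90,98]))
m=(hsv[225:300,285:355,2]<150).astype(np.uint8)
n,l,st,c=cv2.connectedComponentsWithStats(m)
for i in range(1,n):
    if st[i,4]>100: print(st[i],c[i]+[285,225])
E
```

```text
tcp [0.6398 0.094  0.1616] jaw 7.6 t 4.6 F [ 0.1 -0.7 -4.2] gap 0.425 tilt 0.29
-> delta cm [-0.09 -0.07  9.16] turn 0.6
[-9.13768508e-06  1.70524862e-01  1.93691457e-01  2.02618495e-01]
[ 12  19  45  25 779] [319.44929397 256.20282413]
```

Request:
drive_tool --deltas '[-0.1,-0.1,2,0,-0.1,-0.1,4,0,-0.1,-0.1,5,0,-0.1,-0.1,5,0]'

```text
t: 5.05
tcp_pos: [0.6378, 0.0927, 0.1101]
tool_rot: [0.659, 0.753, -0.003, -0.003]
force: [0.7, 0.1, -3.6]
finger_gap: 0.428
```

```bash
python3 plan.py .6387 .093 .07; python3 -c "
from h import *
snap('wrist','w4')
s=snap('scene');cv2.imwrite('pics/s4.png',cv2.resize(s['frame'][130:330,240:480],None,fx=3,fy=3)[:,:,::-1])"
```

```text
tcp [0.6378 0.0927 0.1101] jaw 7.6 t 5.05 F [ 0.7  0.1 -3.6] gap 0.428 tilt 0.45
-> delta cm [0.01 0.12 4.01] turn 0.6
```

View pics/w4.png

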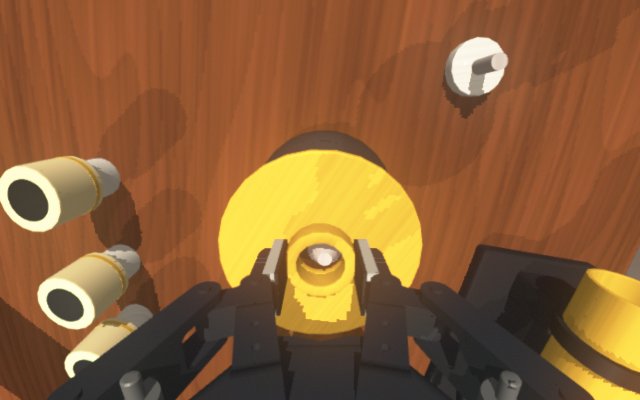

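View pics/s4.png

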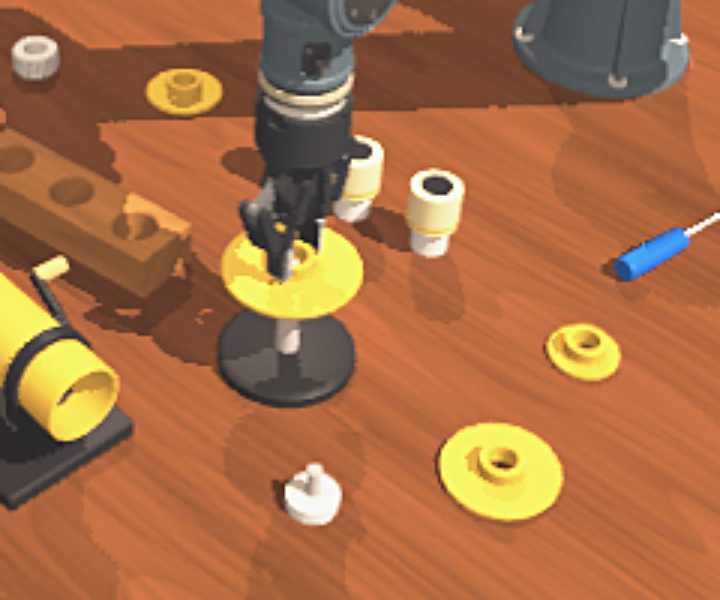

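The wrist view shows the spindle tip inside the bore at (321,257), with no contact force. Next I'll lower to TCP z 0.07 and release.

Request:
drive_tool --deltas '[0,0,2,0,0,0,3.5,0,0,0,3.8,0,0,0,3.8,0]'

```text
t: 5.55
tcp_pos: [0.6384, 0.0926, 0.0735]
tool_rot: [0.658, 0.753, -0.002, -0.002]
force: [-0.2, 0.1, -3.0]
finger_gap: 0.43
```

Request:
drive_tool --deltas '[0,0,0,0,0,0,0,0,0,0,0,0,0,0,0,0,0,0,0,0]' --hand 6.0

```text
t: 6.05
tcp_pos: [0.6388, 0.0926, 0.0741]
tool_rot: [0.658, 0.753, -0.002, -0.002]
force: [-0.4, -0.0, 0.7]
finger_gap: 0.702
```

Request:
drive_tool --deltas '[0,0,-5,0,0,0,-10,0,0,0,-10,0]'

```text
t: 6.35
tcp_pos: [0.6446, 0.0926, 0.1818]
tool_rot: [0.658, 0.753, 0.003, 0.004]
force: [2.3, -0.5, 0.9]
finger_gap: 0.706
```

```bash
python3 plan.py .6107 .3081 .16; python3 all.py | head -14; python3 -c "
from h import *
snap('wrist','w5')
s=snap('scene');cv2.imwrite('pics/s5.png',cv2.resize(s['frame'][130:330,240:480],None,fx=3,fy=3)[:,:,::-1])"
```

```text
tcp [0.6446 0.0926 0.1818] jaw 7.6 t 6.35 F [ 2.3 -0.5  0.9] gap 0.706 tilt 0.61
-> delta cm [21.81 -0.52  2.12] turn 0.6
brass [308. 194.] [0.6393 0.0776] d 0.0986
brass [219. 205.] [0.6108 0.3109] d 0.0985
brass [417. 263.] [ 0.4238 -0.2641] d 0.0841
white [236. 189.] z 0.561 [0.5622 0.0214] d 0.2831
white [277. 177.] z 0.536 [0.5865 0.0796] d 0.1594
white [458. 171.] z 0.012 [ 0.6883 -0.3968] d 0.0945
white [470. 232.] z 0.026 [ 0.5079 -0.4156] d 0.0542
white [225. 278.] z 0.686 [0.4445 0.1239] d 0.1064
white [354. 255.] z 0.076 [ 0.452  -0.0749] d 0.0499
white [328. 260.] z 0.076 [ 0.4421 -0.0024] d 0.0495
white [299. 265.] z 0.077 [0.4283 0.0825] d 0.0475
white [117. 374.] z 0.805 [0.3565 0.2056] d 0.0927
white [222. 376.] z 0.802 [0.3543 0.1022] d 0.1183
white [283. 380.] z 0.803 [ 0.3532 -0.0276] d 0.1468
```

View pics/s5.png

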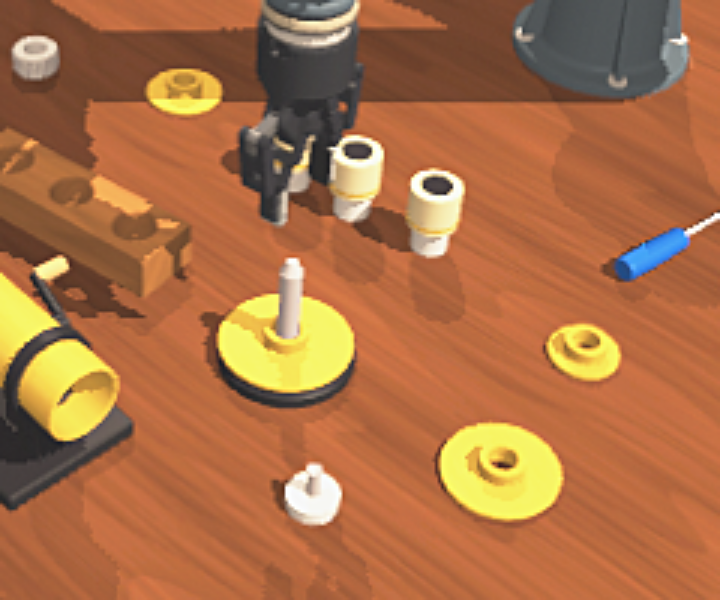

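The 120 spacer sits flat on the foot. The 102 is next, unmoved at (500,468) in the crop.

Request:
drive_tool --deltas '[21.8,-0.4,2,0,21.8,-0.4,2,0,21.8,-0.4,2,0,21.8,-0.4,2,0,21.8,-0.4,2,0,21.8,-0.4,7,0,21.8,-0.4,11,0,21.8,-0.4,11,0]'

```text
t: 7.3
tcp_pos: [0.5992, 0.3058, 0.0565]
tool_rot: [0.658, 0.753, -0.009, -0.006]
force: [-1.2, -1.4, -0.6]
finger_gap: 0.701
```

```bash
python3 plan.py .6107 .3081 .009;python3 plan.py .6107 .3081 .17; python3 wr.py; python3 all.py|head -4
```

```text
tcp [0.5992 0.3058 0.0565] jaw 7.6 t 7.3 F [-1.2 -1.4 -0.6] gap 0.701 tilt 1.25
-> delta cm [0.09 1.27 4.72] turn 0.6
tcp [0.5992 0.3058 0.0565] jaw 7.6 t 7.3 F [-1.2 -1.4 -0.6] gap 0.701 tilt 1.25
-> delta cm [  0.04   0.92 -11.37] turn 0.6
wrist brass [338. 211.] [0.6119 0.3089] d 0.1011
wrist brass [122. 223.] [0.4465 0.2789] d 0.0673
brass [295. 193.] [0.641  0.0917] d 0.1224
brass [228. 205.] [0.6104 0.3036] d 0.0954
brass [417. 263.] [ 0.4237 -0.2642] d 0.0839
brass [234. 261.] [0.4442 0.2781] d 0.0659Traceback (most recent call last):
  File "all.py", line 20, in <module>
    b=max(blobs(m),key=lambda x:x[1][4]); print('foot',fitblob(s,b[0],.015))
ValueError: max() iterable argument is empty
```

Request:
drive_tool --deltas '[0.1,1.0,0,0,0.1,1.0,0,0,0.1,1.0,0,0]'

```text
t: 7.7
tcp_pos: [0.6164, 0.3096, 0.0651]
tool_rot: [0.659, 0.752, -0.002, -0.001]
force: [-0.7, 0.7, 0.1]
finger_gap: 0.699
```

```bash
python3 plan.py .611 .3083 .009
```

```text
tcp [0.6164 0.3096 0.0651] jaw 7.6 t 7.7 F [-0.7  0.7  0.1] gap 0.699 tilt 0.24
-> delta cm [-0.06 -0.53  5.61] turn 0.6
```

Request:
drive_tool --deltas '[-0.1,-0.5,2,0,-0.1,-0.5,4,0,-0.1,-0.5,5.4,0,-0.1,-0.5,5.4,0,-0.1,-0.5,5.4,0,-0.1,-0.5,5.4,0]'

```text
t: 8.3
tcp_pos: [0.6123, 0.3083, 0.0123]
tool_rot: [0.659, 0.752, -0.001, -0.001]
force: [0.2, -0.3, -0.2]
finger_gap: 0.701
```

Request:
drive_tool --deltas '[0,0,0,0,0,0,0,0,0,0,0,0,0,0,0,0,0,0,0,0,0,0,0,0]' --hand 3.0

```text
t: 8.9
tcp_pos: [0.6126, 0.3085, 0.0142]
tool_rot: [0.659, 0.752, -0.0, -0.001]
force: [-3.1, -0.4, 5.6]
finger_gap: 0.418
```

Request:
drive_tool --deltas '[0,0,-5,0,0,0,-10,0,0,0,-15,0,0,0,-16,0,0,0,-16,0]'

```text
t: 9.4
tcp_pos: [0.6141, 0.3089, 0.1769]
tool_rot: [0.659, 0.752, 0.002, 0.001]
force: [0.2, 0.5, -4.6]
finger_gap: 0.415
```

```bash
python3 plan.py .6387 .0922 .165; python3 -c "
from h import *
snap('wrist','w6')"
```

```text
tcp [0.6141 0.3089 0.1769] jaw 7.6 t 9.4 F [ 0.2  0.5 -4.6] gap 0.415 tilt 0.26
-> delta cm [-21.81  -0.43   1.16] turn 0.6
```

View pics/w6.png

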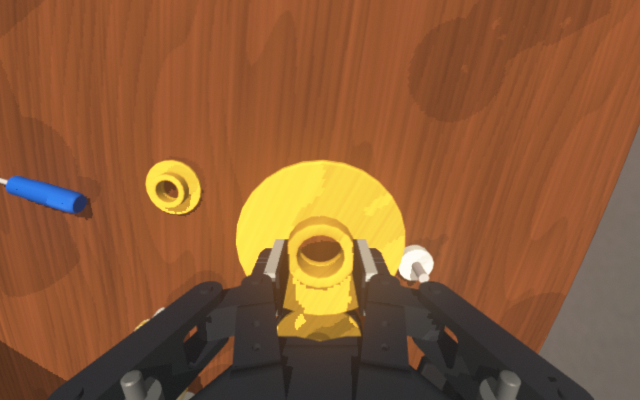

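Request:
drive_tool --deltas '[-21.9,-0.4,0.5,0,-21.9,-0.4,0.5,0,-21.9,-0.4,0.5,0,-21.9,-0.4,0.5,0,-21.9,-0.4,0.5,0,-21.9,-0.4,0.5,0,-21.9,-0.4,0.5,0,-21.9,-0.4,0.5,0]'

```text
t: 10.25
tcp_pos: [0.6356, 0.0919, 0.1668]
tool_rot: [0.658, 0.753, -0.002, -0.002]
force: [0.2, 0.3, -3.4]
finger_gap: 0.414
```

```bash
cat > held.py <<'E'
from h import *
s=snap('wrist','wheld'); W=world(s)
hsv=cv2.cvtColor(s['frame'],cv2.COLOR_RGB2HSV); H,S,V=[hsv[...,i].astype(int) for i in range(3)]
m=(H>=18)&(H<=35)&(S>85)&(V>100); m[:130]=0;m[225:]=0;m[:,:200]=0;m[:,450:]=0
t=manip.sense()['tcp_pos']; P=W[m]; P=P[abs(P[:,2]-t[2])<.05]
c=np.linalg.lstsq(np.c_[P[:,:2]-t[:2],np.ones(len(P))],P[:,2],rcond=None)[0]
print('flange plane slope deg',np.degrees(c[:2]).round(1),'z at tcp',c[2].round(4),'tcp z',t[2].round(4),len(P))
E
python3 held.py; python3 plan.py .6387 .0907 .165;
```

```text
flange plane slope deg [ 0.2 -2.1] z at tcp 0.1598 tcp z 0.1674 8136
tcp [0.636  0.0922 0.1674] jaw 7.7 t 10.3 F [-0.6  0.3 -4.7] gap 0.414 tilt 0.26
-> delta cm [-0.18  0.25  0.24] turn 0.7
```

Request:
drive_tool --deltas '[-0.2,0.3,0,0,-0.2,0.3,0,0,-0.2,0.3,0,0]'

```text
t: 10.6
tcp_pos: [0.6392, 0.0913, 0.1674]
tool_rot: [0.658, 0.753, -0.001, -0.002]
force: [-0.1, 0.8, -3.8]
finger_gap: 0.417
```

```bash
python3 plan.py .6387 .0907 .08
```

```text
tcp [0.6392 0.0913 0.1674] jaw 7.8 t 10.6 F [-0.1  0.8 -3.8] gap 0.417 tilt 0.26
-> delta cm [-0.06 -0.02  8.74] turn 0.8
```

Request:
drive_tool --deltas '[0,0,2,0,0,0,4,0,0,0,5,0,0,0,6,0,0,0,7,0,0,0,8,0,0,0,8.7,0,0,0,8.7,0]'

```text
t: 11.4
tcp_pos: [0.638, 0.0914, 0.0792]
tool_rot: [0.658, 0.753, -0.002, -0.003]
force: [0.1, -0.2, -4.4]
finger_gap: 0.417
```

Request:
drive_tool --deltas '[0,0,0,0,0,0,0,0,0,0,0,0,0,0,0,0,0,0,0,0]' --hand 6.0

```text
t: 11.9
tcp_pos: [0.6384, 0.0914, 0.0798]
tool_rot: [0.658, 0.753, -0.002, -0.002]
force: [-0.6, 1.2, -0.4]
finger_gap: 0.702
```

Request:
drive_tool --deltas '[0,0,-5,0,0,0,-10,0,0,0,-10,0,0,0,-10,0]'

```text
t: 12.3
tcp_pos: [0.6401, 0.0913, 0.182]
tool_rot: [0.658, 0.753, -0.0, -0.001]
force: [0.2, -0.1, 0.3]
finger_gap: 0.704
```

```bash
python3 plan.py .4237 -.2642 .16; python3 all.py 2>&1| grep bra; python3 -c "
from h import *
s=snap('scene');cv2.imwrite('pics/s7.png',cv2.resize(s['frame'][130:330,240:480],None,fx=3,fy=3)[:,:,::-1])"
```

```text
tcp [0.6401 0.0913 0.182 ] jaw 7.8 t 12.3 F [ 0.2 -0.1  0.3] gap 0.704 tilt 0.07
-> delta cm [-32.31 -26.24   2.21] turn 0.8
brass [309. 194.] [0.6398 0.0751] d 0.0942
brass [417. 263.] [ 0.4238 -0.2641] d 0.084
```

View pics/s7.png

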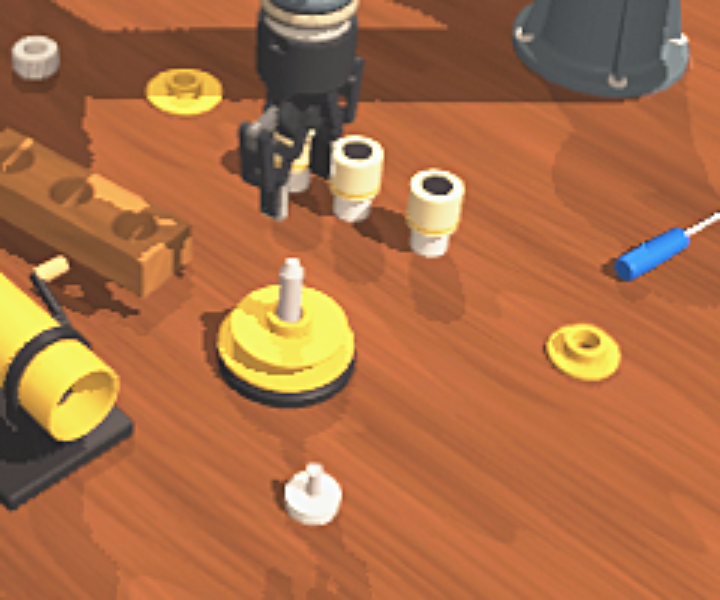

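The 102 spacer is seated on the 120. The 84 is next.

Request:
drive_tool --deltas '[-32.3,-26.3,2,0,-32.3,-26.3,2,0,-32.3,-26.3,2,0,-32.3,-26.3,2,0,-32.3,-26.3,2,0,-32.3,-26.3,2,0,-32.3,-26.3,2,0,-32.3,-26.3,2,0,-32.3,-26.3,2,0,-32.3,-26.3,6,0,-32.3,-26.3,10,0,-32.3,-26.3,10,0]'

```text
t: 13.6
tcp_pos: [0.4161, -0.2609, 0.0749]
tool_rot: [0.658, 0.753, -0.002, -0.011]
force: [-1.0, 0.7, -0.6]
finger_gap: 0.7
```

Request:
drive_tool --deltas '[0,0,0,0,0,0,0,0]'

```text
t: 13.8
tcp_pos: [0.416, -0.2605, 0.0753]
tool_rot: [0.658, 0.753, -0.002, -0.011]
force: [0.3, -0.7, -0.3]
finger_gap: 0.704
```

```bash
python3 plan.py .4237 -.2641 .008;  python3 wr.py; python3 all.py 2>&1| grep bra
```

```text
tcp [ 0.416  -0.2605  0.0753] jaw 7.7 t 13.8 F [ 0.3 -0.7 -0.3] gap 0.704 tilt 1.27
-> delta cm [-0.56  0.83  6.71] turn 0.7
wrist brass [331. 214.] [ 0.4245 -0.2642] d 0.0837
brass [295. 193.] [0.6408 0.092 ] d 0.1228
brass [412. 258.] [ 0.4295 -0.2581] d 0.0707
brass [234. 261.] [0.4443 0.2782] d 0.0658
```

Request:
drive_tool --deltas '[-0.5,0.8,1,0,-0.5,0.8,2,0,-0.5,0.8,2,0,-0.5,0.8,2,0]'

```text
t: 14.3
tcp_pos: [0.4249, -0.2646, 0.0558]
tool_rot: [0.658, 0.753, -0.002, -0.01]
force: [0.3, -0.9, -0.3]
finger_gap: 0.703
```

```bash
python3 plan.py .4237 -.2641 .008
```

```text
tcp [ 0.4249 -0.2646  0.0558] jaw 7.7 t 14.3 F [ 0.3 -0.9 -0.3] gap 0.703 tilt 1.13
-> delta cm [ 0.01 -0.04  4.78] turn 0.7
```

Request:
drive_tool --deltas '[0,-0.1,2,0,0,-0.1,4,0,0,-0.1,4.7,0,0,-0.1,4.7,0,0,-0.1,4.7,0]'

```text
t: 14.8
tcp_pos: [0.4233, -0.2644, 0.0092]
tool_rot: [0.658, 0.753, -0.002, -0.01]
force: [0.5, 0.5, -0.4]
finger_gap: 0.699
```

Request:
drive_tool --deltas '[0,0,0,0,0,0,0,0,0,0,0,0,0,0,0,0,0,0,0,0,0,0,0,0]' --hand 3.0

```text
t: 15.4
tcp_pos: [0.424, -0.2649, 0.0107]
tool_rot: [0.658, 0.753, -0.002, -0.008]
force: [0.4, 1.2, 8.0]
finger_gap: 0.431
```

Request:
drive_tool --deltas '[0,0,-5,0,0,0,-10,0,0,0,-15,0,0,0,-17,0,0,0,-17,0,0,0,-17,0]'

```text
t: 16.0
tcp_pos: [0.426, -0.2657, 0.1807]
tool_rot: [0.658, 0.753, -0.002, -0.008]
force: [0.5, 0.2, -3.2]
finger_gap: 0.426
```

```bash
python3 plan.py .6387 .0907 .165; python3 held.py
```

```text
tcp [ 0.426  -0.2657  0.1807] jaw 7.7 t 16.0 F [ 0.5  0.2 -3.2] gap 0.426 tilt 0.97
-> delta cm [32.46 25.87  1.55] turn 0.7
flange plane slope deg [ 0.4 -3. ] z at tcp 0.1774 tcp z 0.1797 4777
```

View pics/wheld.png

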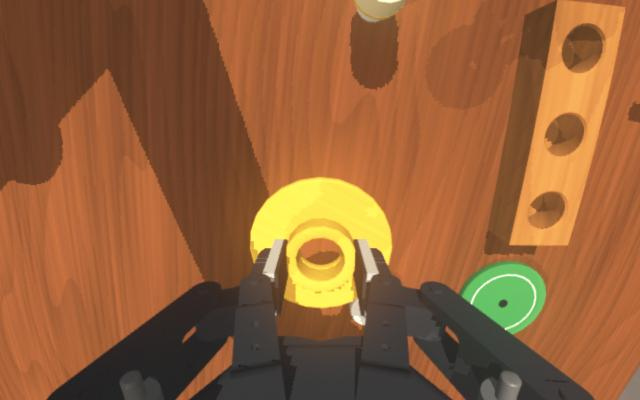

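The 84 spacer is held level at (321,240).

Request:
drive_tool --deltas '[32.5,25.9,1.2,0,32.5,25.9,1.2,0,32.5,25.9,1.2,0,32.5,25.9,1.2,0,32.5,25.9,1.2,0,32.5,25.9,1.2,0,32.5,25.9,1.2,0,32.5,25.9,1.2,0,32.5,25.9,1.2,0,32.5,25.9,1.2,0,32.5,25.9,1.2,0,32.5,25.9,1.2,0]'

```text
t: 17.25
tcp_pos: [0.6369, 0.0901, 0.1664]
tool_rot: [0.659, 0.752, -0.003, -0.011]
force: [-0.6, 0.3, -1.7]
finger_gap: 0.425
```

```bash
python3 plan.py .6387 .090 .165; python3 held.py
```

```text
tcp [0.6369 0.0901 0.1664] jaw 7.6 t 17.25 F [-0.6  0.3 -1.7] gap 0.425 tilt 1.28
-> delta cm [-0.03  0.18  0.14] turn 0.6
flange plane slope deg [ 0.  -3.2] z at tcp 0.1632 tcp z 0.1669 4795
```

Request:
drive_tool --deltas '[0,0.2,2,0,0,0.2,4,0,0,0.2,5,0,0,0.2,6,0,0,0.2,7,0,0,0.2,8,0,0,0.2,8.2,0,0,0.2,8.2,0]'

```text
t: 18.1
tcp_pos: [0.6375, 0.091, 0.0845]
tool_rot: [0.659, 0.752, -0.003, -0.011]
force: [0.3, -0.7, -2.1]
finger_gap: 0.426
```

Request:
drive_tool --deltas '[0,0,0,0,0,0,0,0,0,0,0,0,0,0,0,0,0,0,0,0]' --hand 6.0

```text
t: 18.6
tcp_pos: [0.6377, 0.091, 0.0848]
tool_rot: [0.659, 0.752, -0.003, -0.01]
force: [0.1, -0.1, 0.5]
finger_gap: 0.705
```

Request:
drive_tool --deltas '[0,0,-5,0,0,0,-9,0,0,0,-9,0,0,0,-9,0]'

```text
t: 19.0
tcp_pos: [0.6401, 0.0901, 0.1763]
tool_rot: [0.659, 0.752, -0.002, -0.009]
force: [0.9, 0.0, -1.4]
finger_gap: 0.699
```

```bash
python3 plan.py .4443 .2781 .15; python3 all.py 2>&1| grep bra; python3 -c "
from h import *
s=snap('scene');cv2.imwrite('pics/s8.png',cv2.resize(s['frame'][130:330,240:480],None,fx=3,fy=3)[:,:,::-1])"
```

```text
tcp [0.6401 0.0901 0.1763] jaw 7.6 t 19.0 F [ 0.9  0.  -1.4] gap 0.699 tilt 1.09
-> delta cm [ 21.18 -16.89   3.13] turn 0.6
brass [310. 194.] [0.6406 0.0767] d 0.0961
```

View pics/s8.png

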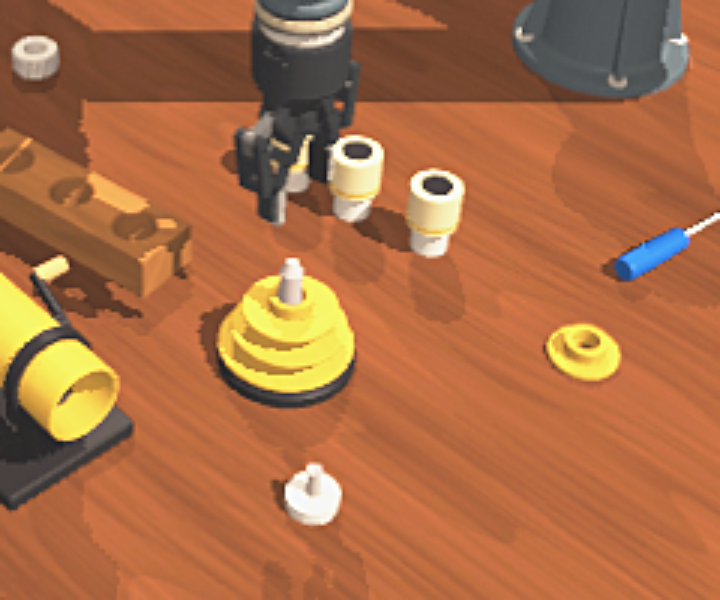

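The stack now holds 120, 102 and 84, all seated. The 66 is at (583,350) in the crop, unmoved.

Request:
drive_tool --deltas '[21.2,-16.9,0.5,0,21.2,-16.9,0.5,0,21.2,-16.9,0.5,0,21.2,-16.9,0.5,0,21.2,-16.9,0.5,0,21.2,-16.9,3,0,21.2,-16.9,7,0,21.2,-16.9,10,0,21.2,-16.9,10,0,21.2,-16.9,10,0,21.2,-16.9,10,0]'

```text
t: 20.2
tcp_pos: [0.4416, 0.2791, 0.0808]
tool_rot: [0.659, 0.752, -0.003, -0.011]
force: [-0.1, 0.1, -0.3]
finger_gap: 0.7
```

```bash
python3 plan.py .4443 .2781 .008;  python3 wr.py; python3 all.py 2>&1| grep bra
```

```text
tcp [0.4416 0.2791 0.0808] jaw 7.6 t 20.2 F [-0.1  0.1 -0.3] gap 0.7 tilt 1.3
-> delta cm [-0.22  0.39  7.27] turn 0.6
wrist brass [326. 209.] [0.4454 0.2785] d 0.0655
wrist brass [460. 389.] [0.6172 0.0994] d 0.0463
brass [295. 194.] [0.6407 0.092 ] d 0.1229
brass [236. 260.] [0.4442 0.2772] d 0.0647
```

Request:
drive_tool --deltas '[-0.1,0.4,3,0,-0.1,0.4,6,0,-0.1,0.4,7.1,0,-0.1,0.4,7.1,0,-0.1,0.4,7.1,0,-0.1,0.4,7.1,0]'

```text
t: 20.9
tcp_pos: [0.4456, 0.2798, 0.0116]
tool_rot: [0.659, 0.752, -0.001, -0.01]
force: [0.6, -0.7, 1.2]
finger_gap: 0.701
```

Request:
drive_tool --deltas '[0,0,0,0,0,0,0,0,0,0,0,0,0,0,0,0,0,0,0,0,0,0,0,0]' --hand 3.0

```text
t: 21.5
tcp_pos: [0.4461, 0.28, 0.0135]
tool_rot: [0.659, 0.752, -0.0, -0.01]
force: [-1.3, -0.3, 10.3]
finger_gap: 0.417
```

Request:
drive_tool --deltas '[0,0,-5,0,0,0,-10,0,0,0,-15,0,0,0,-17,0,0,0,-17,0,0,0,-17,0]'

```text
t: 22.1
tcp_pos: [0.448, 0.2777, 0.1834]
tool_rot: [0.659, 0.752, -0.0, -0.01]
force: [0.2, 0.3, -2.6]
finger_gap: 0.417
```

```bash
python3 plan.py .6387 .0908 .165; python3 held.py
```

```text
tcp [0.448  0.2777 0.1834] jaw 7.6 t 22.1 F [ 0.2  0.3 -2.6] gap 0.417 tilt 1.1
-> delta cm [-21.07  16.45   1.33] turn 0.6
flange plane slope deg [ 1.1 -5.8] z at tcp 0.1781 tcp z 0.1823 2130
```

View pics/wheld.png

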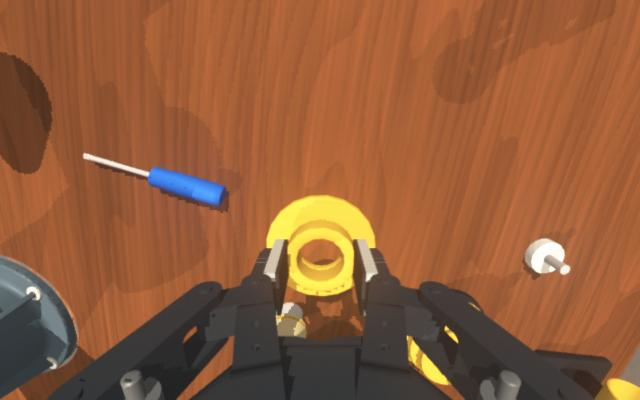

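The 66 spacer is held; next it goes to the spindle.

Request:
drive_tool --deltas '[-20.9,16.5,1,0,-20.9,16.5,1,0,-20.9,16.5,1,0,-20.9,16.5,1,0,-20.9,16.5,1,0,-20.9,16.5,1,0,-20.9,16.5,1,0,-20.9,16.5,1,0,-20.9,16.5,1,0,-20.9,16.5,1,0]'

```text
t: 23.15
tcp_pos: [0.6367, 0.0939, 0.1666]
tool_rot: [0.658, 0.753, -0.002, -0.011]
force: [-0.4, 0.6, -1.4]
finger_gap: 0.419
```

```bash
python3 plan.py .6387 .0923 .096; python3 held.py
```

```text
tcp [0.6367 0.0939 0.1666] jaw 7.7 t 23.15 F [-0.4  0.6 -1.4] gap 0.419 tilt 1.28
-> delta cm [-0.28  0.3   7.05] turn 0.7
flange plane slope deg [ 0.8 -6.5] z at tcp 0.1615 tcp z 0.1669 2164
```

Request:
drive_tool --deltas '[-0.2,0.2,2,0,-0.2,0.2,4,0,-0.2,0.2,5,0,-0.2,0.2,6,0,-0.2,0.2,7,0,-0.2,0.2,7,0,-0.2,0.2,7,0]'

```text
t: 23.9
tcp_pos: [0.6383, 0.0928, 0.097]
tool_rot: [0.658, 0.753, -0.002, -0.011]
force: [0.3, 0.9, -1.1]
finger_gap: 0.418
```

Request:
drive_tool --deltas '[0,0,0,0,0,0,0,0,0,0,0,0,0,0,0,0,0,0,0,0]' --hand 6.0

```text
t: 24.4
tcp_pos: [0.6384, 0.0928, 0.0973]
tool_rot: [0.658, 0.753, -0.001, -0.01]
force: [-0.1, -0.1, 0.3]
finger_gap: 0.703
```

Request:
drive_tool --deltas '[0,0,-5,0,0,0,-8,0,0,0,-8,0,0,0,-8,0]'

```text
t: 24.8
tcp_pos: [0.6401, 0.0919, 0.1782]
tool_rot: [0.658, 0.753, -0.001, -0.01]
force: [-0.7, 0.5, -0.5]
finger_gap: 0.702
```

```bash
python3 plan.py .508 -.4175 .16; python3 -c "
from h import *
s=snap('scene');cv2.imwrite('pics/s9.png',cv2.resize(s['frame'][130:330,240:480],None,fx=3,fy=3)[:,:,::-1])"
```

```text
tcp [0.6401 0.0919 0.1782] jaw 7.7 t 24.8 F [-0.7  0.5 -0.5] gap 0.702 tilt 1.11
-> delta cm [-48.73 -19.9    1.44] turn 0.7
```

View pics/s9.png

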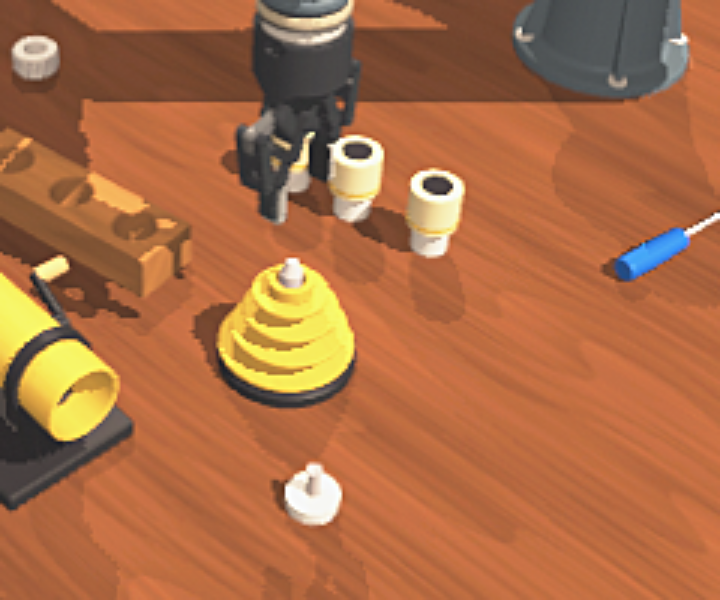

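All four spacers are down on the spindle in order. The knob is next.

Request:
drive_tool --deltas '[-48.7,-19.9,1,0,-48.7,-19.9,1,0,-48.7,-19.9,1,0,-48.7,-19.9,1,0,-48.7,-19.9,1,0,-48.7,-19.9,1,0,-48.7,-19.9,1,0,-48.7,-19.9,1,0,-48.7,-19.9,1,0,-48.7,-19.9,1,0,-48.7,-19.9,1,0,-48.7,-19.9,1,0]' --hand 7.2

```text
t: 26.05
tcp_pos: [0.5047, -0.4211, 0.1611]
tool_rot: [0.66, 0.751, -0.002, -0.012]
force: [0.1, 0.6, -0.5]
finger_gap: 0.847
```

Request:
drive_tool --deltas '[0,0,0,0,0,0,0,0]'

```text
t: 26.25
tcp_pos: [0.504, -0.4196, 0.1596]
tool_rot: [0.66, 0.751, -0.002, -0.013]
force: [-0.2, 0.5, -0.5]
finger_gap: 0.839
```

```bash
python3 plan.py .508 -.4175 .015; python3 - <<'E'
from meas import *
s=snap('wrist','w10'); W=world(s); hsv=cv2.cvtColor(s['frame'],cv2.COLOR_RGB2HSV)
m=(hsv[...,1]<70)&(hsv[...,2]>130)&(W[...,2]>.02)&(W[...,2]<.034)
for b,st,c in blobs(m,100):
    print(c.round(0),st,fitblob(s,b,.026))
E
python3 all.py 2>&1 | grep -E "brass|white"
```

```text
tcp [ 0.504  -0.4196  0.1596] jaw 7.4 t 26.25 F [-0.2  0.5 -0.5] gap 0.839 tilt 1.56
-> delta cm [-0.1   0.72 14.44] turn 0.4
[328. 190.] [ 303  165   50   50 1411] (array([ 0.50929388, -0.41774628]), np.float64(0.02552684262854105))
brass [295. 194.] [0.6408 0.092 ] d 0.123
white [251. 160.] z 0.014 [0.7443 0.2193] d 0.0467
white [458. 172.] z 0.012 [ 0.6882 -0.3967] d 0.0946
white [553. 225.] z 0.495 [ 0.5054 -0.3918] d 0.1223
white [534. 204.] z 0.49 [ 0.6168 -0.3233] d 0.1804
white [469. 232.] z 0.026 [ 0.508 -0.415] d 0.0559
white [576. 260.] z 0.534 [ 0.4657 -0.3839] d 0.1229
white [354. 255.] z 0.076 [ 0.452  -0.0749] d 0.0499
white [328. 260.] z 0.076 [ 0.4421 -0.0024] d 0.0496
white [297. 266.] z 0.076 [0.4283 0.0845] d 0.0497
white [556. 274.] z 0.549 [ 0.425  -0.3659] d 0.0184
white [439. 349.] z 0.785 [ 0.3413 -0.0952] d 0.2235
white [341. 334.] z 0.672 [ 0.3566 -0.0205] d 0.1013
```

View pics/w10.png

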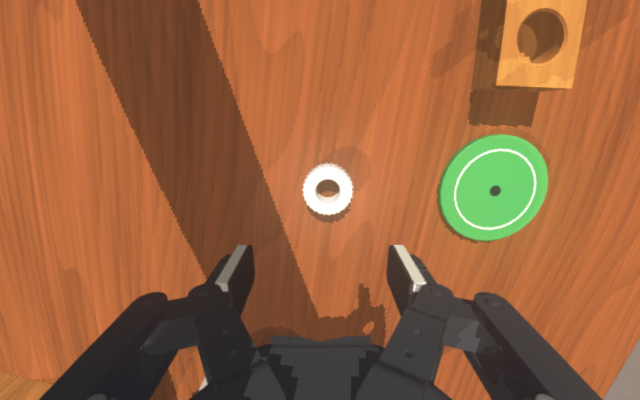

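The wrist view shows the knob at (328,190). The two views agree, putting it at (0.508, -0.418). I'll descend and grip.

Request:
drive_tool --deltas '[-0.1,0.7,4,0,-0.1,0.7,8,0,-0.1,0.7,11,0,-0.1,0.7,13,0,-0.1,0.7,14.4,0,-0.1,0.7,14.4,0,-0.1,0.7,14.4,0]'

```text
t: 27.05
tcp_pos: [0.5095, -0.4173, 0.017]
tool_rot: [0.659, 0.752, -0.002, -0.012]
force: [0.4, -0.6, 0.5]
finger_gap: 0.839
```

```bash
python3 plan.py .508 -.4177 .012
```

```text
tcp [ 0.5095 -0.4173  0.017 ] jaw 7.6 t 27.05 F [ 0.4 -0.6  0.5] gap 0.839 tilt 1.41
-> delta cm [-0.03 -0.15  0.5 ] turn 0.6
```

Request:
drive_tool --deltas '[0,-0.1,0.4,0,0,-0.1,0.4,0,0,-0.1,0.4,0,0,-0.1,0.4,0,0,-0.1,0.4,0,0,-0.1,0.4,0,0,-0.1,0.4,0]' --hand 4.0

```text
t: 27.75
tcp_pos: [0.5093, -0.4182, 0.015]
tool_rot: [0.659, 0.752, -0.002, -0.011]
force: [0.3, 0.4, 6.3]
finger_gap: 0.547
```

Request:
drive_tool --deltas '[0,0,-5,0,0,0,-10,0,0,0,-15,0,0,0,-17.5,0,0,0,-17.5,0,0,0,-17.5,0]'

```text
t: 28.35
tcp_pos: [0.5123, -0.42, 0.1905]
tool_rot: [0.659, 0.752, -0.002, -0.01]
force: [0.2, -0.1, -0.8]
finger_gap: 0.543
```

```bash
python3 plan.py .6387 .0905 .165; python3 -c "
from h import *
snap('wrist','w11')"
```

```text
tcp [ 0.5123 -0.42    0.1905] jaw 7.5 t 28.35 F [ 0.2 -0.1 -0.8] gap 0.543 tilt 1.2
-> delta cm [48.92 19.27  2.84] turn 0.5
```

View pics/w11.png

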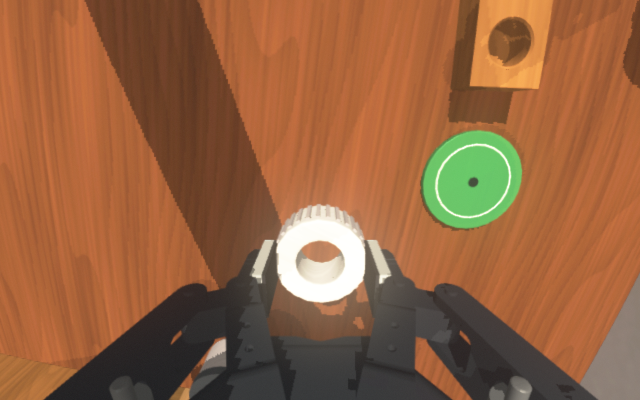

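The knob is held at (321,261). Now to the spindle.

Request:
drive_tool --deltas '[48.9,19.3,1.6,0,48.9,19.3,1.6,0,48.9,19.3,1.6,0,48.9,19.3,1.6,0,48.9,19.3,1.6,0,48.9,19.3,1.6,0,48.9,19.3,1.6,0,48.9,19.3,1.6,0,48.9,19.3,1.6,0,48.9,19.3,1.6,0,48.9,19.3,1.6,0,48.9,19.3,1.6,0]'

```text
t: 29.6
tcp_pos: [0.6372, 0.0954, 0.1738]
tool_rot: [0.657, 0.754, -0.003, -0.014]
force: [0.4, 0.5, -1.0]
finger_gap: 0.549
```

Request:
drive_tool --deltas '[0,0,0,0,0,0,0,0]'

```text
t: 29.8
tcp_pos: [0.6356, 0.0948, 0.1717]
tool_rot: [0.657, 0.753, -0.005, -0.016]
force: [0.5, -0.4, -0.6]
finger_gap: 0.543
```

```bash
python3 plan.py .6387 .0905 .145; python3 plan.py .6387 .0905 .114; python3 -c "
from h import *
snap('wrist','w12')"
```

```text
tcp [0.6356 0.0948 0.1717] jaw 7.8 t 29.8 F [ 0.5 -0.4 -0.6] gap 0.543 tilt 1.89
-> delta cm [-0.52  0.32  2.66] turn 0.8
tcp [0.6356 0.0948 0.1717] jaw 7.8 t 29.8 F [ 0.5 -0.4 -0.6] gap 0.543 tilt 1.89
-> delta cm [-0.57  0.41  5.75] turn 0.8
```

View pics/w12.png

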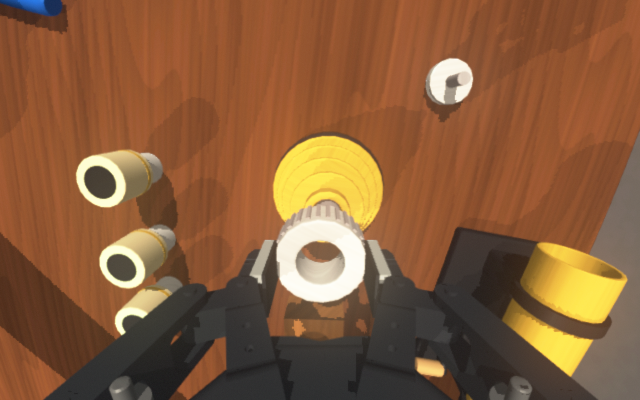

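The concentric stack is visible at (328,185), behind the held knob. I'll centre it and then lower.

Request:
drive_tool --deltas '[-0.5,0.4,1,0,-0.5,0.4,2.4,0,-0.5,0.4,2.4,0,-0.5,0.4,2.4,0]'

```text
t: 30.25
tcp_pos: [0.6394, 0.0897, 0.147]
tool_rot: [0.658, 0.753, -0.005, -0.016]
force: [-0.6, -0.1, -0.2]
finger_gap: 0.549
```

```bash
python3 plan.py .6387 .0905 .112; python3 -c "
from h import *
s=snap('scene');cv2.imwrite('pics/s13.png',cv2.resize(s['frame'][130:330,240:480],None,fx=3,fy=3)[:,:,::-1])"
```

```text
tcp [0.6394 0.0897 0.147 ] jaw 7.7 t 30.25 F [-0.6 -0.1 -0.2] gap 0.549 tilt 1.94
-> delta cm [0.03 0.05 3.5 ] turn 0.7
```

View pics/s13.png

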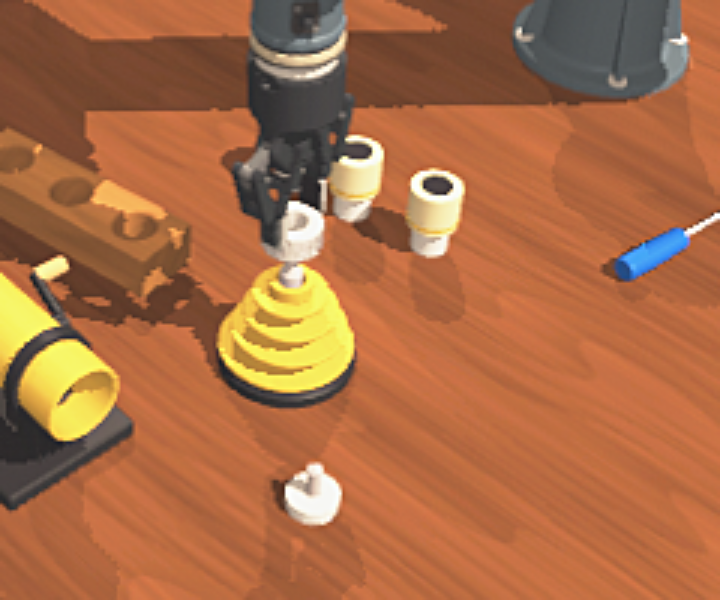

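The knob is directly over the spindle tip. I'll lower to TCP z 0.113.

Request:
drive_tool --deltas '[0,0,1,0,0,0,2,0,0,0,3,0,0,0,3.5,0,0,0,3.5,0,0,0,3.5,0]'

```text
t: 30.9
tcp_pos: [0.6389, 0.0904, 0.1125]
tool_rot: [0.658, 0.753, -0.004, -0.016]
force: [-0.2, -0.3, -0.1]
finger_gap: 0.547
```

```bash
python3 plan.py .6387 .0905 .111; python3 -c "
from h import *
snap('wrist','w14')
s=snap('scene');cv2.imwrite('pics/s14.png',cv2.resize(s['frame'][130:330,240:480],None,fx=3,fy=3)[:,:,::-1])"
```

```text
tcp [0.6389 0.0904 0.1125] jaw 7.7 t 30.9 F [-0.2 -0.3 -0.1] gap 0.547 tilt 1.86
-> delta cm [ 0.01 -0.02  0.15] turn 0.7
```

View pics/w14.png

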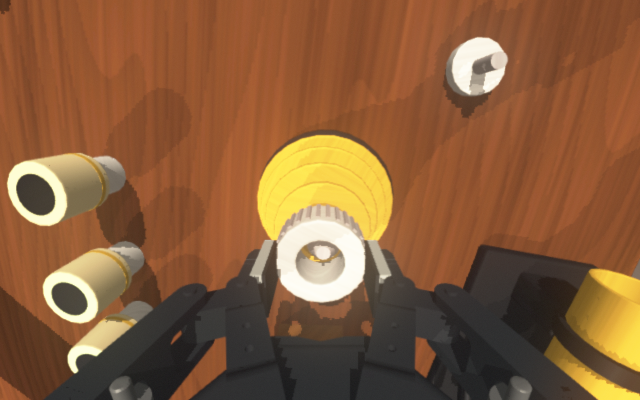

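The spindle tip is visible inside the knob's bore at (321,252), so I can release and retreat.

Request:
drive_tool --deltas '[0,0,0,0,0,0,0,0,0,0,0,0,0,0,0,0,0,0,0,0]' --hand 7.2

```text
t: 31.5
tcp_pos: [0.6393, 0.0904, 0.1132]
tool_rot: [0.658, 0.753, -0.004, -0.015]
force: [0.1, 0.7, 0.0]
finger_gap: 0.837
```

Request:
drive_tool --deltas '[0,0,-5,0,0,0,-9,0,0,0,-9,0,0,0,-9,0]'

```text
t: 31.9
tcp_pos: [0.6425, 0.0891, 0.2046]
tool_rot: [0.658, 0.753, -0.003, -0.014]
force: [-0.3, -0.2, -0.8]
finger_gap: 0.844
```

```bash
python3 plan.py .4283 .0844 .20; python3 all.py 2>&1 | grep -E "white"; python3 -c "
from h import *
snap('wrist','w15')
s=snap('scene');cv2.imwrite('pics/s15.png',cv2.resize(s['frame'][130:330,240:480],None,fx=3,fy=3)[:,:,::-1])"
```

```text
tcp [0.6425 0.0891 0.2046] jaw 7.7 t 31.9 F [-0.3 -0.2 -0.8] gap 0.844 tilt 1.64
-> delta cm [  2.41 -21.27   1.  ] turn 0.7
white [280. 171.] z 0.555 [0.5945 0.07  ] d 0.1638
white [238. 183.] z 0.579 [0.5772 0.0704] d 0.2013
white [459. 172.] z 0.012 [ 0.6884 -0.397 ] d 0.0943
white [232. 277.] z 0.694 [0.432  0.0845] d 0.1613
white [354. 255.] z 0.076 [ 0.452  -0.0749] d 0.0499
white [328. 260.] z 0.076 [ 0.4422 -0.0025] d 0.0497
white [301. 265.] z 0.076 [0.428  0.0813] d 0.046
white [118. 377.] z 0.809 [0.3534 0.2024] d 0.0914
white [225. 380.] z 0.806 [0.3503 0.0989] d 0.117
white [287. 385.] z 0.807 [0.3511 0.023 ] d 0.0431
```

View pics/s15.png

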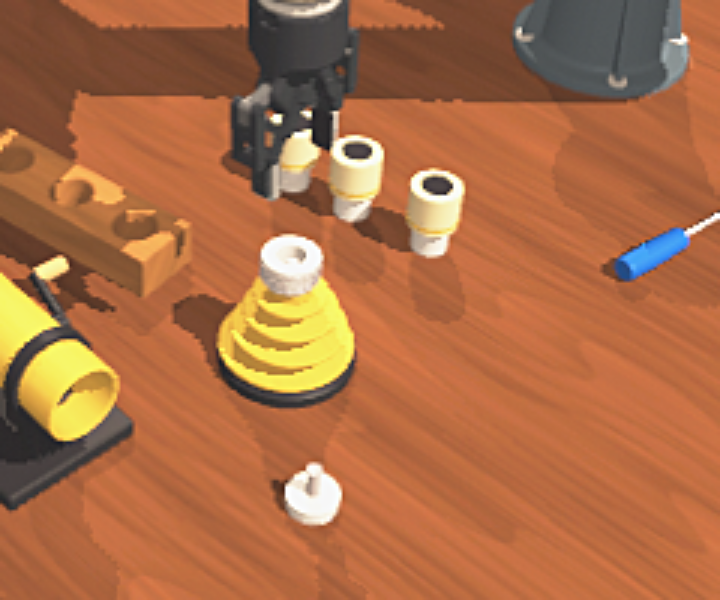

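The knob is seated on the stack. Now the eyepieces, first the one at (0.428, 0.084). In the scene crop it is the right-hand one, at (437,210).

Request:
drive_tool --deltas '[2.4,-21.3,1,0,2.4,-21.3,1,0,2.4,-21.3,1,0,2.4,-21.3,1,0,2.4,-21.3,3,0,2.4,-21.3,5,0,2.4,-21.3,5,0,2.4,-21.3,5,0,2.4,-21.3,5,0]'

```text
t: 32.95
tcp_pos: [0.4258, 0.0848, 0.1586]
tool_rot: [0.658, 0.753, -0.005, -0.016]
force: [0.4, -1.2, -0.3]
finger_gap: 0.842
```

```bash
python3 plan.py .4283 .0844 .042; cat > wc.py <<'E'
from meas import *
s=snap('wrist','wc'); W=world(s); hsv=cv2.cvtColor(s['frame'],cv2.COLOR_RGB2HSV)
m=(W[...,2]>.068)&(W[...,2]<.085)&(hsv[...,2]>120)
m=cv2.morphologyEx(m.astype(np.uint8),cv2.MORPH_OPEN,np.ones((3,3)))
for b,st,c in blobs(m,200):
    cc,r=fitblob(s,b,.075); print('wrist cream',c.round(0),cc.round(4),'d',(2*r).round(4))
E
python3 wc.py;  python3 all.py 2>&1 | grep -E "white.*z 0.0"
```

```text
tcp [0.4258 0.0848 0.1586] jaw 7.7 t 32.95 F [ 0.4 -1.2 -0.3] gap 0.842 tilt 1.93
-> delta cm [-0.29  0.57 11.64] turn 0.7
wrist cream [327. 204.] [0.429  0.0854] d 0.0496
wrist cream [553. 226.] [0.6417 0.0901] d 0.0673
wrist cream [328. 292.] [ 0.4426 -0.0007] d 0.0506
white [251. 160.] z 0.015 [0.7444 0.2198] d 0.046
white [458. 172.] z 0.011 [ 0.6883 -0.3968] d 0.0946
white [354. 255.] z 0.076 [ 0.452  -0.0756] d 0.0486
white [328. 260.] z 0.076 [ 0.4421 -0.0024] d 0.0496
```

View pics/wc.png

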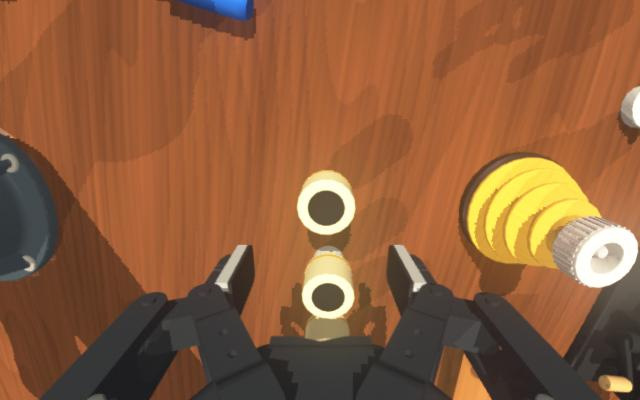

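The target eyepiece is at (327,204), aligned between the fingers. I'll descend and grip.

Request:
drive_tool --deltas '[-0.2,0.4,3,0,-0.2,0.4,6,0,-0.3,0.5,9,0,-0.3,0.5,11.3,0,-0.3,0.5,11.3,0,-0.3,0.5,11.3,0]'

```text
t: 33.65
tcp_pos: [0.4282, 0.0841, 0.0459]
tool_rot: [0.658, 0.753, -0.005, -0.016]
force: [-0.5, 0.9, 0.8]
finger_gap: 0.841
```

Request:
drive_tool --deltas '[0,0,0,0,0,0,0,0,0,0,0,0,0,0,0,0,0,0,0,0,0,0,0,0,0,0,0,0]' --hand 4.0

```text
t: 34.35
tcp_pos: [0.4294, 0.0841, 0.0475]
tool_rot: [0.658, 0.753, -0.004, -0.014]
force: [-0.7, -0.1, 6.4]
finger_gap: 0.567
```

Request:
drive_tool --deltas '[0,0,-5,0,0,0,-10,0,0,0,-14,0,0,0,-14,0,0,0,-14,0]'

```text
t: 34.85
tcp_pos: [0.4334, 0.0822, 0.1889]
tool_rot: [0.658, 0.753, -0.002, -0.013]
force: [0.3, 0.6, -1.1]
finger_gap: 0.56
```

```bash
python3 plan.py .6492 -.0956 .18; python3 -c "
from h import *
snap('wrist','w17')
s=snap('scene');cv2.imwrite('pics/s17.png',cv2.resize(s['frame'][130:330,240:480],None,fx=3,fy=3)[:,:,::-1])"
```

```text
tcp [0.4334 0.0822 0.1889] jaw 7.8 t 34.85 F [ 0.3  0.6 -1.1] gap 0.56 tilt 1.51
-> delta cm [-20.54  19.     0.17] turn 0.8
```

View pics/w17.png

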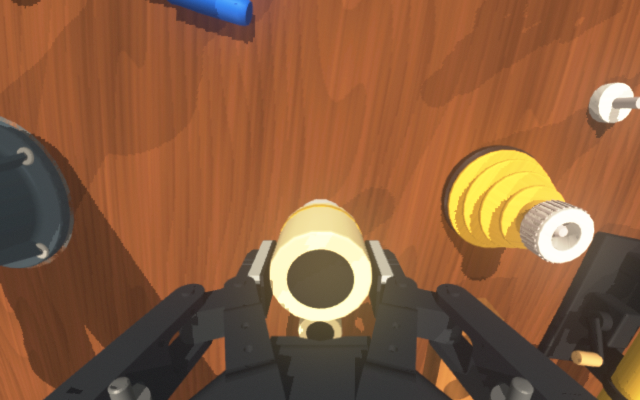

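View pics/s17.png

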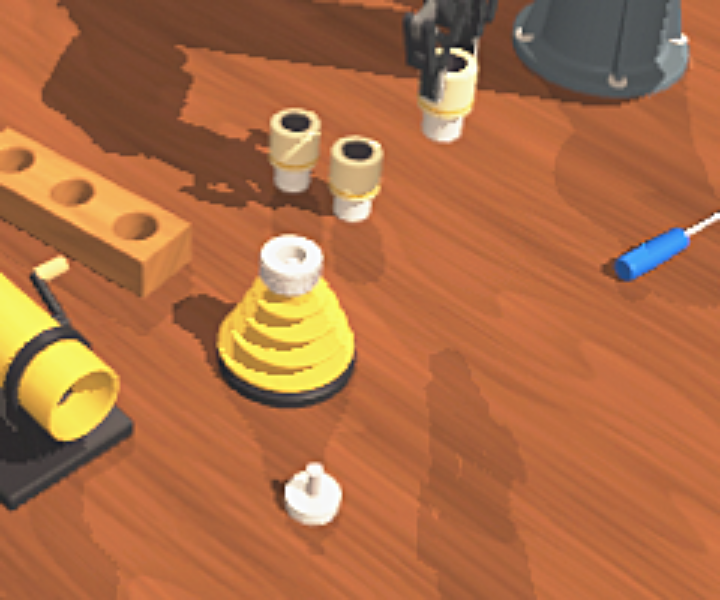

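The eyepiece is held upright, its foot 47 mm below the TCP. I'll carry it to the nearest bore.

Request:
drive_tool --deltas '[-20.5,19,0,0,-20.5,19,0,0,-20.5,19,0,0,-20.5,19,0,0,-20.5,19,0,0,-20.5,19,0,0,-20.5,19,0,0,-20.5,19,0,0,-20.5,19,0,0,-20.5,19,0,0]'

```text
t: 35.95
tcp_pos: [0.646, -0.0939, 0.1775]
tool_rot: [0.657, 0.753, -0.005, -0.017]
force: [-0.2, -0.5, -2.1]
finger_gap: 0.561
```

```bash
python3 plan.py .6492 -.0956 .11; python3 -c "
from h import *
snap('wrist','w18')"
```

```text
tcp [ 0.646  -0.0939  0.1775] jaw 7.8 t 35.95 F [-0.2 -0.5 -2.1] gap 0.561 tilt 1.97
-> delta cm [-0.34  0.48  6.74] turn 0.8
```

View pics/w18.png

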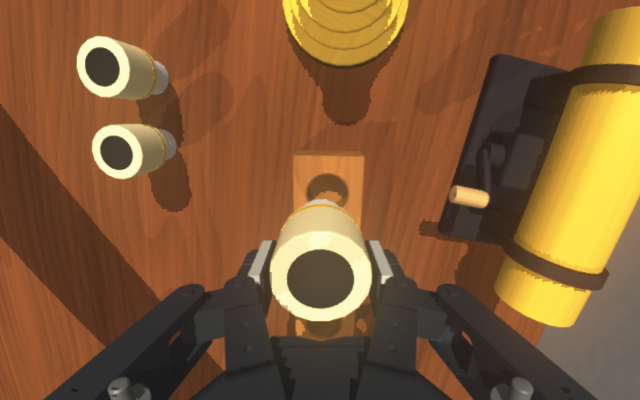

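The wrist view shows the bore's mouth at (326,188) below the held eyepiece, lying on the approach line. I'll lower to just above it and check.

Request:
drive_tool --deltas '[-0.3,0.4,2,0,-0.3,0.4,4,0,-0.3,0.5,6,0,-0.3,0.5,7.2,0,-0.3,0.5,7.2,0,-0.3,0.5,7.2,0]'

```text
t: 36.6
tcp_pos: [0.6498, -0.0951, 0.1063]
tool_rot: [0.657, 0.754, -0.004, -0.016]
force: [0.1, -0.9, -1.2]
finger_gap: 0.562
```

```bash
python3 plan.py .6492 -.0956 .08; python3 -c "
from h import *
s=snap('scene');cv2.imwrite('pics/s19.png',cv2.resize(s['frame'][140:260,200:360],None,fx=4.5,fy=4.5)[:,:,::-1])
s=snap('top');cv2.imwrite('pics/t19.png',cv2.resize(s['frame'][130:290,280:490],None,fx=3.7,fy=3.7)[:,:,::-1])"
```

```text
tcp [ 0.6498 -0.0951  0.1063] jaw 7.8 t 36.6 F [ 0.1 -0.9 -1.2] gap 0.562 tilt 1.88
-> delta cm [-0.09  0.01  2.63] turn 0.8
```

View pics/s19.png

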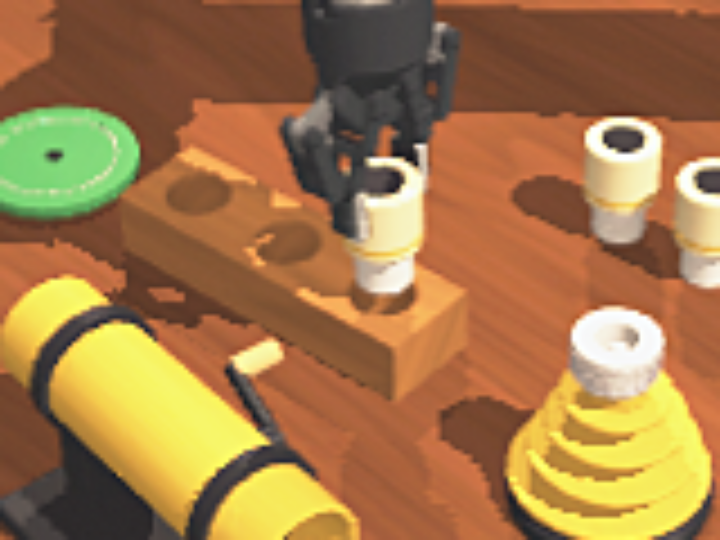

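The barrel is centred above the bore. I'll lower it in gently.

Request:
drive_tool --deltas '[-0.1,0,1,0,-0.1,0,1.5,0,-0.1,0,2,0,-0.1,0,2,0]'

```text
t: 37.1
tcp_pos: [0.6492, -0.096, 0.086]
tool_rot: [0.657, 0.753, -0.004, -0.016]
force: [-0.4, -0.2, -1.3]
finger_gap: 0.565
```

Request:
drive_tool --deltas '[0,0,0.7,0,0,0,1.3,0,0,0,1.8,0,0,0,1.8,0]'

```text
t: 37.5
tcp_pos: [0.6483, -0.0956, 0.0669]
tool_rot: [0.657, 0.753, -0.005, -0.017]
force: [-0.5, -0.4, -1.2]
finger_gap: 0.566
```

No contact force all the way down, and it is 4 mm from home. I'll release.

Request:
drive_tool --deltas '[0,0,0,0,0,0,0,0,0,0,0,0,0,0,0,0,0,0,0,0]' --hand 7.2

```text
t: 38.0
tcp_pos: [0.6485, -0.0957, 0.0673]
tool_rot: [0.657, 0.753, -0.005, -0.016]
force: [-0.1, -1.6, -0.6]
finger_gap: 0.848
```

Request:
drive_tool --deltas '[0,0,-5,0,0,0,-10,0,0,0,-12,0,0,0,-12,0]'

```text
t: 38.4
tcp_pos: [0.655, -0.0983, 0.192]
tool_rot: [0.657, 0.754, -0.003, -0.012]
force: [-0.8, -0.4, 0.7]
finger_gap: 0.844
```

```bash
python3 plan.py .4421 -.0024 .16; python3 all.py 2>&1 | grep -E "white.*z 0.0"; python3 -c "
from h import *
s=snap('scene');cv2.imwrite('pics/s20.png',cv2.resize(s['frame'][140:260,200:360],None,fx=4.5,fy=4.5)[:,:,::-1])"
```

```text
tcp [ 0.655  -0.0983  0.192 ] jaw 7.8 t 38.4 F [-0.8 -0.4  0.7] gap 0.844 tilt 1.38
-> delta cm [ 12.34 -19.72   3.76] turn 0.8
white [251. 160.] z 0.015 [0.7444 0.2198] d 0.046
white [458. 172.] z 0.012 [ 0.6882 -0.3969] d 0.0944
```

View pics/s20.png

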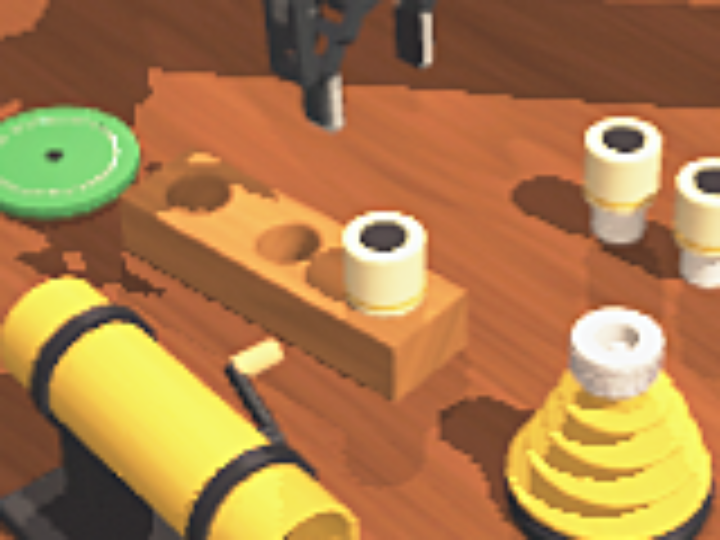

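The first eyepiece is fully home. Next is the second, at (0.442, -0.002).

Request:
drive_tool --deltas '[12.3,-19.8,1,0,12.3,-19.8,1,0,12.3,-19.8,1,0,12.3,-19.8,1,0,12.3,-19.8,3,0,12.3,-19.8,4,0,12.3,-19.8,4,0,12.3,-19.8,4,0,12.3,-19.8,4,0]'

```text
t: 39.4
tcp_pos: [0.4395, -0.0025, 0.1551]
tool_rot: [0.657, 0.753, -0.004, -0.016]
force: [0.4, 0.9, 0.1]
finger_gap: 0.844
```

```bash
python3 plan.py .4421 -.0024 .045; python3 wc.py;python3 all.py 2>&1 | grep -E "white.*z 0.0"
```

```text
tcp [ 0.4395 -0.0025  0.1551] jaw 7.8 t 39.4 F [0.4 0.9 0.1] gap 0.844 tilt 1.85
-> delta cm [-0.22  0.55 10.99] turn 0.8
wrist cream [575. 127.] [0.6418 0.0911] d 0.0673
wrist cream [327. 206.] [ 0.4432 -0.0021] d 0.0497
wrist cream [326. 280.] [ 0.4524 -0.0736] d 0.0505
wrist cream [525. 307.] [ 0.6453 -0.073 ] d 0.0257
white [251. 160.] z 0.015 [0.7445 0.2199] d 0.046
white [458. 172.] z 0.012 [ 0.6882 -0.3967] d 0.0946
white [359. 185.] z 0.09 [ 0.6462 -0.0941] d 0.0513
```

Request:
drive_tool --deltas '[-0.2,0.4,3,0,-0.2,0.4,6,0,-0.2,0.5,9,0,-0.2,0.5,10.8,0,-0.2,0.5,10.8,0,-0.2,0.5,10.8,0]'

```text
t: 40.1
tcp_pos: [0.4418, -0.0024, 0.0472]
tool_rot: [0.658, 0.753, -0.004, -0.016]
force: [-0.2, -1.0, -0.0]
finger_gap: 0.839
```

Request:
drive_tool --deltas '[0,0,0,0,0,0,0,0,0,0,0,0,0,0,0,0,0,0,0,0,0,0,0,0,0,0,0,0]' --hand 4.0

```text
t: 40.8
tcp_pos: [0.443, -0.0027, 0.0487]
tool_rot: [0.658, 0.753, -0.003, -0.014]
force: [0.3, 0.5, 7.0]
finger_gap: 0.564
```

Request:
drive_tool --deltas '[0,0,-5,0,0,0,-10,0,0,0,-14,0,0,0,-14,0,0,0,-14,0]'

```text
t: 41.3
tcp_pos: [0.4469, -0.0046, 0.19]
tool_rot: [0.657, 0.753, -0.003, -0.012]
force: [-0.1, -0.4, -2.1]
finger_gap: 0.563
```

```bash
python3 plan.py .659 -.175 .18
```

```text
tcp [ 0.4469 -0.0046  0.19  ] jaw 7.8 t 41.3 F [-0.1 -0.4 -2.1] gap 0.563 tilt 1.44
-> delta cm [-19.77  18.73   0.32] turn 0.8
```

Request:
drive_tool --deltas '[-19.9,19.2,0,0,-19.9,19.2,0,0,-19.9,19.2,0,0,-19.9,19.2,0,0,-19.9,19.2,0,0,-19.9,19.2,0,0,-19.9,19.2,0,0,-19.9,19.2,0,0,-19.9,19.2,0,0,-19.9,19.2,0,0]'

```text
t: 42.3
tcp_pos: [0.6626, -0.1745, 0.1824]
tool_rot: [0.657, 0.754, -0.003, -0.014]
force: [0.5, 0.4, -1.4]
finger_gap: 0.564
```

```bash
python3 plan.py .659 -.175 .108
```

```text
tcp [ 0.6626 -0.1745  0.1824] jaw 7.8 t 42.3 F [ 0.5  0.4 -1.4] gap 0.564 tilt 1.59
-> delta cm [-0.13 -0.2   7.45] turn 0.8
```

Request:
drive_tool --deltas '[-0.1,-0.2,2,0,-0.1,-0.2,4,0,-0.1,-0.2,6,0,-0.1,-0.2,7.4,0,-0.1,-0.2,7.4,0,-0.1,-0.2,7.4,0]'

```text
t: 42.9
tcp_pos: [0.659, -0.1745, 0.1088]
tool_rot: [0.657, 0.754, -0.003, -0.013]
force: [0.2, 0.1, -1.3]
finger_gap: 0.56
```

```bash
python3 plan.py .659 -.175 .087; python3 -c "
from h import *
s=snap('scene');cv2.imwrite('pics/s21.png',cv2.resize(s['frame'][140:260,200:360],None,fx=4.5,fy=4.5)[:,:,::-1])"
```

```text
tcp [ 0.659  -0.1745  0.1088] jaw 7.9 t 42.9 F [ 0.2  0.1 -1.3] gap 0.56 tilt 1.58
-> delta cm [-0.08  0.04  2.18] turn 0.9
```

View pics/s21.png

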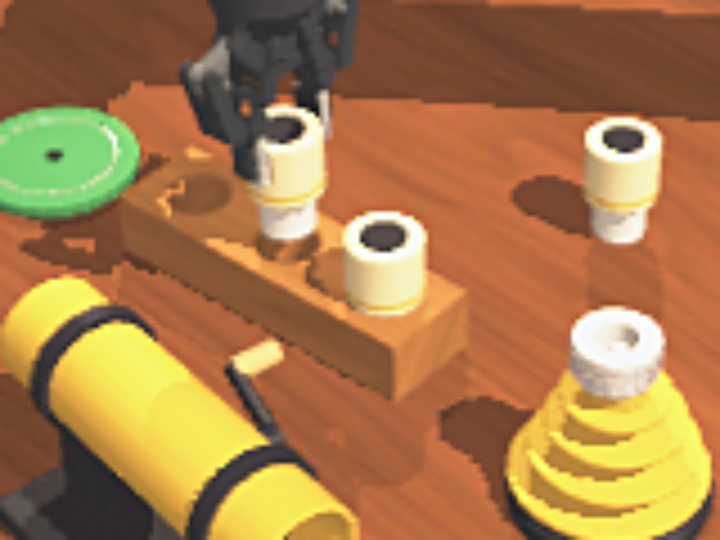

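The second eyepiece is centred over the middle bore, at (288,240) in the crop. I'll lower it in.

Request:
drive_tool --deltas '[-0.1,0,1,0,-0.1,0,1.5,0,-0.1,0,2,0,-0.1,0,2,0]'

```text
t: 43.35
tcp_pos: [0.6586, -0.1753, 0.0884]
tool_rot: [0.657, 0.754, -0.003, -0.014]
force: [0.7, 0.1, -1.5]
finger_gap: 0.562
```

Request:
drive_tool --deltas '[0,0,0.7,0,0,0,1.3,0,0,0,1.9,0,0,0,1.9,0]'

```text
t: 43.75
tcp_pos: [0.6572, -0.1747, 0.068]
tool_rot: [0.657, 0.754, -0.003, -0.015]
force: [-0.3, 0.4, -2.1]
finger_gap: 0.566
```

Request:
drive_tool --deltas '[0,0,0,0,0,0,0,0,0,0,0,0,0,0,0,0,0,0,0,0]' --hand 7.2

```text
t: 44.25
tcp_pos: [0.6575, -0.1748, 0.0684]
tool_rot: [0.657, 0.754, -0.003, -0.015]
force: [-0.0, 0.1, 0.0]
finger_gap: 0.843
```

Request:
drive_tool --deltas '[0,0,-5,0,0,0,-10,0,0,0,-12,0,0,0,-12,0]'

```text
t: 44.65
tcp_pos: [0.6634, -0.1776, 0.1935]
tool_rot: [0.657, 0.754, -0.002, -0.01]
force: [-0.2, -1.4, 0.0]
finger_gap: 0.845
```

```bash
python3 plan.py .452 -.075 .16; python3 -c "
from h import *
s=snap('scene');cv2.imwrite('pics/s22.png',cv2.resize(s['frame'][140:260,200:360],None,fx=4.5,fy=4.5)[:,:,::-1])"
```

```text
tcp [ 0.6634 -0.1776  0.1935] jaw 7.8 t 44.65 F [-0.2 -1.4  0. ] gap 0.845 tilt 1.13
-> delta cm [ 13.01 -19.49   3.81] turn 0.8
```

View pics/s22.png

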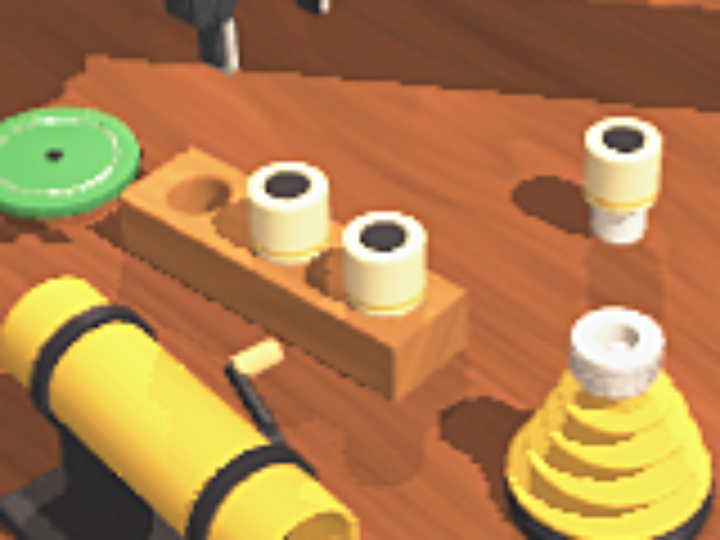

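The second is home too. Now the third.

Request:
drive_tool --deltas '[13,-19.6,1,0,13,-19.6,1,0,13,-19.6,1,0,13,-19.6,1,0,13,-19.6,3,0,13,-19.6,4,0,13,-19.6,4,0,13,-19.6,4,0,13,-19.6,4,0]'

```text
t: 45.6
tcp_pos: [0.4506, -0.0753, 0.1565]
tool_rot: [0.657, 0.754, -0.002, -0.012]
force: [-0.3, 0.5, -1.3]
finger_gap: 0.842
```

```bash
python3 plan.py .452 -.075 .045; python3 wc.py
```

```text
tcp [ 0.4506 -0.0753  0.1565] jaw 7.8 t 45.6 F [-0.3  0.5 -1.3] gap 0.842 tilt 1.35
-> delta cm [-0.15  0.35 11.15] turn 0.8
wrist cream [585.  41.] [0.6401 0.0888] d 0.0626
wrist cream [324. 205.] [ 0.4527 -0.0748] d 0.0496
wrist cream [520. 247.] [ 0.6419 -0.0927] d 0.0476
```

Request:
drive_tool --deltas '[-0.1,0.3,3,0,-0.1,0.3,6,0,-0.1,0.4,9,0,-0.1,0.4,11,0,-0.1,0.4,11,0,-0.1,0.4,11,0]'

```text
t: 46.25
tcp_pos: [0.4531, -0.0748, 0.0466]
tool_rot: [0.657, 0.754, -0.002, -0.011]
force: [0.1, 0.5, -0.2]
finger_gap: 0.844
```

Request:
drive_tool --deltas '[0,0,0,0,0,0,0,0,0,0,0,0,0,0,0,0,0,0,0,0,0,0,0,0,0,0,0,0]' --hand 4.0

```text
t: 46.95
tcp_pos: [0.4542, -0.0753, 0.0482]
tool_rot: [0.657, 0.754, -0.002, -0.01]
force: [-0.9, -0.3, 7.1]
finger_gap: 0.569
```

Request:
drive_tool --deltas '[0,0,-5,0,0,0,-10,0,0,0,-14,0,0,0,-14,0,0,0,-14,0]'

```text
t: 47.45
tcp_pos: [0.4568, -0.0767, 0.1894]
tool_rot: [0.657, 0.754, -0.001, -0.008]
force: [0.1, -0.1, -2.3]
finger_gap: 0.563
```

```bash
python3 plan.py .6688 -.2544 .185
```

```text
tcp [ 0.4568 -0.0767  0.1894] jaw 7.8 t 47.45 F [ 0.1 -0.1 -2.3] gap 0.563 tilt 0.94
-> delta cm [-2.049e+01  1.859e+01 -1.000e-02] turn 0.8
```

Request:
drive_tool --deltas '[-20.5,18.7,0,0,-20.5,18.7,0,0,-20.5,18.7,0,0,-20.5,18.7,0,0,-20.5,18.7,0,0,-20.5,18.7,0,0,-20.5,18.7,0,0,-20.5,18.7,0,0,-20.5,18.7,0,0,-20.5,18.7,0,0]'

```text
t: 48.45
tcp_pos: [0.6687, -0.253, 0.1841]
tool_rot: [0.657, 0.754, -0.002, -0.009]
force: [-0.2, 0.1, -2.1]
finger_gap: 0.565
```

```bash
python3 plan.py .6688 -.2544 .108
```

```text
tcp [ 0.6687 -0.253   0.1841] jaw 7.9 t 48.45 F [-0.2  0.1 -2.1] gap 0.565 tilt 1.1
-> delta cm [-0.23  0.1   7.61] turn 0.9
```

Request:
drive_tool --deltas '[-0.2,0.1,2,0,-0.2,0.1,4,0,-0.2,0.1,6,0,-0.2,0.1,7.6,0,-0.2,0.1,7.6,0,-0.2,0.1,7.6,0]'

```text
t: 49.05
tcp_pos: [0.6687, -0.2539, 0.1083]
tool_rot: [0.657, 0.754, -0.002, -0.009]
force: [-0.4, 0.0, -1.3]
finger_gap: 0.563
```

```bash
python3 plan.py .6688 -.2544 .087; python3 -c "
from h import *
s=snap('scene');cv2.imwrite('pics/s23.png',cv2.resize(s['frame'][140:260,200:360],None,fx=4.5,fy=4.5)[:,:,::-1])"
```

```text
tcp [ 0.6687 -0.2539  0.1083] jaw 7.9 t 49.05 F [-0.4  0.  -1.3] gap 0.563 tilt 1.1
-> delta cm [-0.08  0.03  2.13] turn 0.9
```

View pics/s23.png

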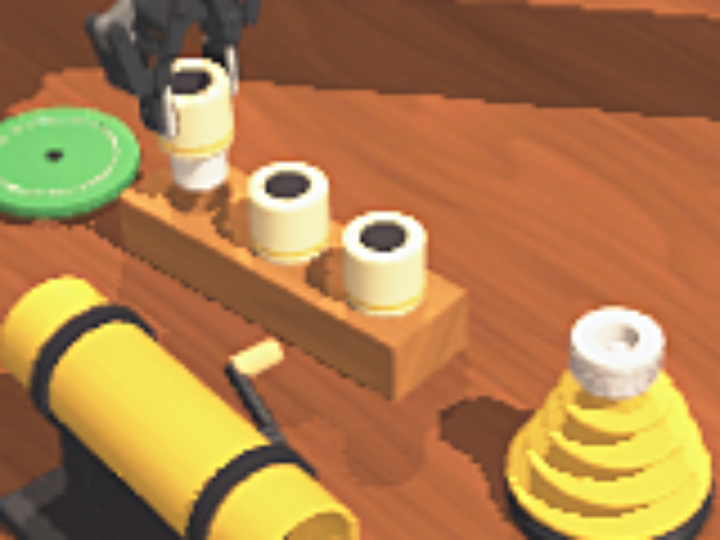

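The third is centred above the last bore, at (200,190). The fingers are clear of the glass disc.

Request:
drive_tool --deltas '[-0.1,0,1,0,-0.1,0,1.5,0,-0.1,0,2,0,-0.1,0,2,0]'

```text
t: 49.5
tcp_pos: [0.6685, -0.2548, 0.088]
tool_rot: [0.657, 0.754, -0.002, -0.01]
force: [0.4, -0.6, -1.3]
finger_gap: 0.565
```

Request:
drive_tool --deltas '[0,0,0.7,0,0,0,1.3,0,0,0,1.9,0,0,0,1.9,0]'

```text
t: 49.9
tcp_pos: [0.668, -0.2543, 0.0677]
tool_rot: [0.657, 0.754, -0.001, -0.01]
force: [0.0, 0.1, -1.6]
finger_gap: 0.562
```

Request:
drive_tool --deltas '[0,0,0,0,0,0,0,0,0,0,0,0,0,0,0,0,0,0,0,0]' --hand 7.2

```text
t: 50.4
tcp_pos: [0.6682, -0.2544, 0.0681]
tool_rot: [0.657, 0.754, -0.001, -0.01]
force: [0.4, 0.4, -1.1]
finger_gap: 0.839
```

Request:
drive_tool --deltas '[0,0,-5,0,0,0,-10,0,0,0,-12,0,0,0,-12,0]'

```text
t: 50.8
tcp_pos: [0.6729, -0.2572, 0.1937]
tool_rot: [0.657, 0.754, -0.0, -0.005]
force: [-0.6, -0.4, -0.1]
finger_gap: 0.842
```

Request:
drive_tool --deltas '[6,-22,0,0,6,-22,0,0,6,-22,0,0,6,-22,0,0,6,-22,0,0,6,-22,0,0,6,-22,0,0,6,-22,0,0]'

```text
t: 51.6
tcp_pos: [0.4479, -0.2284, 0.1953]
tool_rot: [0.657, 0.754, -0.0, -0.004]
force: [0.8, -0.7, 0.4]
finger_gap: 0.844
```

```bash
python3 all.py 2>&1 | grep -E "white.*z 0.[01]|bra"; python3 -c "
from h import *
s=snap('scene','s24')
t=snap('top');cv2.imwrite('pics/t24.png',cv2.resize(t['frame'][130:290,280:490],None,fx=3.7,fy=3.7,interpolation=cv2.INTER_NEAREST)[:,:,::-1])
W=world(t)
for n,u,v in [('knob',290,189),('e0',359,185),('e1',387,181),('e2',414,176)]: print(n,np.percentile(W[v-6:v+7,u-6:u+7,2],[50,80,95]).round(3))"
```

```text
brass [295. 194.] [0.6408 0.092 ] d 0.1229
white [251. 160.] z 0.015 [0.7444 0.2199] d 0.046
white [458. 172.] z 0.011 [ 0.6883 -0.3969] d 0.0946
white [414. 177.] z 0.09 [ 0.6653 -0.2509] d 0.0532
white [387. 181.] z 0.091 [ 0.6548 -0.173 ] d 0.0522
white [359. 185.] z 0.091 [ 0.6461 -0.0941] d 0.0513
white [292. 189.] z 0.121 [0.6377 0.0897] d 0.052
knob [0.118 0.122 0.124]
e0 [0.091 0.093 0.094]
e1 [0.091 0.093 0.094]
e2 [0.091 0.093 0.094]
```

View pics/s24.png

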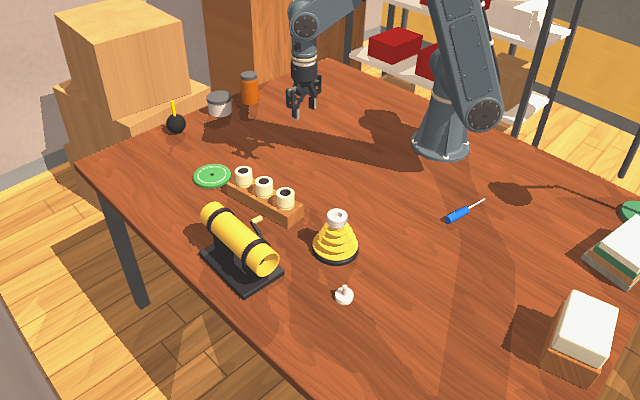

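View pics/t24.png

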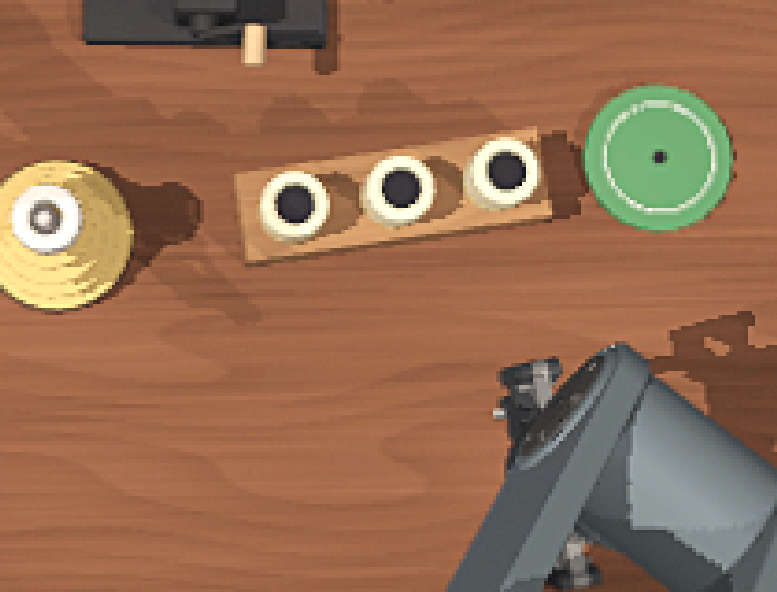

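Everything is in place. The eyepiece tops read 90–91 mm where 90 mm is fully home, and the knob top reads 121 mm as expected. The disc and thumbscrew read the same as at the start, and the crank looks unmoved. I'll hand in.

```bash
python3 -c "
from station import manip
print(manip.sign_off()); print(manip.sense()['t'])"
```

```text
the job is handed in; nothing more can be done
None
the job is handed in; nothing more can be done
```

The collimation kit is packed and handed in after about 52 s of robot time; the hand-in gives no verdict.

- **Spindle:** all four spacers were present. They are threaded hub up in the order 120, 102, 84, 66 mm, with the knob slid on last.
- **Eyepieces:** one stands in each bore of the walnut rack.

**Last checks (cameras)**
- **Stack height:** the knob's top read 121 mm, which is what a fully seated stack gives.
- **Eyepieces home:** the tops read 90–91 mm, where 90 mm is fully home.
- **Stack position:** the knob and the bottom flange were within about 3 mm of the spindle axis.
- **Bystanders:** the glass disc and thumbscrew read within 1 mm of where they started, and the crank looked unmoved.
- **Robot clear:** the arm ended well clear of everything. I saw no wrist-force reading above about 10 N.

**Small disagreement:** the eyepiece centres measured 3–5 mm from my bore estimates, although the fit allows only 3 mm of play. I put the rest down to the view catching the sides of the bodies. All are within the 7 mm limit.

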